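Clip the new glaze test tiles into the sample board

ROBOT

A 6-joint arm with a two-finger parallel gripper is mounted at the origin on the work surface. World frame = base frame: x ahead of the robot, y to its left, z up, the work surface at z = 0. Lengths are in mm, angles in rad, forces in N, time in s.
With the tool pointing down it reaches from about 325 to 925 mm from the base axis. Payload 3.1 kg.
Tool frame: the origin (TCP) lies midway between the tips of the shut fingers; the grasp point (between the pads) lies 19 mm behind it; z points along the fingers, y is the direction in which the jaws open and shut (so a half turn about z gives the same grasp; the last joint's range is limited). The gripper opens to 85 mm and grips with 20 to 120 N. Pads are 22 mm wide; open, the fingers measure 114 mm over their backs; the gripper's body (76 mm by 85 mm) begins 54 mm behind the grasp point. The pads swing forward as they close: fully open they stand 13 mm farther back than shut.
Start: joints at [1.17, 0.217, 1.613, -0, 1.311, -0.112], TCP at [177.982, 599.134, 231.3] pointing down, gripper open.
Joint ranges: [-2.75, 2.75], [-0.78, 2.1], [0.31, 2.55], [-1.13, 4.27], [0.13, 2.63], [-2.58, 2.58]. Speed limits (rad/s): [2.79, 2.79, 3.14, 3.14, 3.14, 3.14].

INTERFACE

Orientations are given as a unit quaternion [w, x, y, z].
In Python, from plant import read_state, grab_frame, camera_model, finish_job gives the robot as it stands. The module is installed in compiled form; this text tells all that it offers.
- The arm moves only by the shell command python3 -m handwheel 'ROWS' [FORCE]. ROWS is JSON, a list that holds one entry, the list of rows, each a list of 7 numbers: the shift along the tool's x, y, z in cm, then the turn, a rotation vector about the tool's x, y, z in degrees, then the opening, from 0 (shut) to 1 (fully open). A call has 1 to 10 rows; each row shifts and turns the pose as measured when the row begins, along the tool's axes as they then stand; what a row does not reach is not made up. A row lasts 1/10 s, in which the tool goes at most 50 mm and 8.59 degrees, less where a joint would pass 70% of its speed; a pose out of reach is approached as far as the arm can. A call is refused whole if a number of a shift passes 5 or a number of a turn 8.59, either way. A call with a gripper value outside its range is refused whole. The fingers move at their own pace and stop on an object; FORCE is the grip in N (left out, the last holds). Time passes only in rows, so rows that do not move let the fingers close. It gives the time, the measured TCP pose, the force and the opening at its end, in the units of the state.
- read_state(): the state, without advancing time (a new reading comes with each control period).
- grab_frame(name): name is "side" or "top"; returns the picture (480x640x3 uint8, blue, green, red); there is no depth.
- camera_model(name): a dict with "intrinsics" (3x3 intrinsics, pixels), "extrinsics" (4x4, takes a point from world to camera coordinates). Camera axes: x right, y down, z forward; pixel columns grow to the right and rows downward; lengths in mm; the calibration is good to about 2 mm. A picture is of the moment at which its call begins. camera_model takes no time and is no camera call.
- finish_job(): hands the job in, once; it reports no verdict.
The state is a dict: "time": time; "joint_positions": joint angles; "joint_velocities": joint speeds; "joint_efforts": joint torques, N m; "tcp_pos": TCP position; "tcp_rot": TCP orientation; "ft_force": force on the tool from outside, world axes, zero at the start; "moment": the same for the moment, N m; "width": opening from 0.0 (shut) to 1.0 (fully open).
Only numpy, scipy, OpenCV 4.12 (cv2) and the standard library are available. Lean on these libraries where they do the work, as an engineer would, in place of code of your own. Each camera call takes 0.05 s, during which the arm holds its last target.

TASK

Put the fired glaze tiles lying loose on the table (two or three) up on the sample board, one to each empty holder: tip each tile's end in under the fixed metal lip, lay its other end on the blue sprung catch, then press it squarely with the rubber-faced press until the catch clicks over it and the tile sits flat and fully home. Never push a tile home with the gripper itself, stand the press back upright on its cork mat when you have finished, and leave the brush mug and spray bottle alone.

Things in the scene. Friction and masses are not known exactly. Their poses are not given: they have to be found in the camera images.
- board: Glaze sample board: white panel 300 x 250 x 12 mm, fixed face up on the table. Origin: centre of its underside; +x runs from lip side to catch side, z up. Four like holders: two rows 144 mm apart along x, two columns 120 mm apart along y. The one at x +72, y +60 mm holds an old cream tile (fixed; shows how a clipped tile sits). A tile must go in tilted, catch end up 12 to 15 degrees.
- holder_1 (a point): Empty holder, front left: centre of its cavity floor (panel's top face), axes as the board; a tile at home has its underside centred here. Side strips 5 mm high, 66 mm apart. At x -50.75 mm the face of a metal wall; from it a lip overhangs 6 mm over the cavity, underside 12 mm above the floor at the wall, 13.5 mm at its edge; its top is at 17 mm. At the +x end, the blue catch.
- holder_2 (a point): Same as holder_1, front right. How to lay a tile: tilted 12 to 15 degrees, set its low end on the floor about 10 mm short of the wall, slide it under the lip until it meets the wall, then lower its other end onto the catch's sloping nose and let go: it rests tilted about 9.5 degrees, its underside's centre about 8 mm above home.
- holder_3 (a point): Same as holder_1, back row, right.
- catch_1 (a joint): Blue sprung catch at holder_1's +x end, 36 mm wide. 0 rad = upright (shut, also when the holder is empty); grows as its head is pushed outward (+x), springs back to 0. Nose tip: 47.5 mm from the holder's centre, 13 mm above the floor; from there its upper side slopes up and outward at 60 degrees to its top, 20 mm above the floor.
- catch_2 (a joint): Same as catch_1, at holder_2. It is slippery; some 8 to 12 N on a laid tile drives the nose outward (about 0.1 rad); it stays open while the tile's end rubs past and snaps back to 0 over the tile's top when that end is within 3 mm of home.
- catch_3 (a joint): Same as catch_1, at holder_3.
- tile_a: Loose fired clay tile, 100 mm (x) x 60 mm (y) x 10 mm (z), teal-green glaze on most of its top and a bare clay band at its -x end, 130 g, Origin: centre of its underside. Either end may go under the lip. Starts flat on the table, glaze up. May be absent.
- tile_b: The same size of tile in rust-red glaze. May be absent.
- tile_c: The same size of tile in dark blue glaze. May be absent.
- press: Press (seating tool), 350 g: round foot 56 mm across, 18 mm high, rubber face underneath; round neck 28 mm across from 18 to 57 mm up; flared knob, up to 34 mm across, from 57 to 70 mm. Origin: centre of the rubber face, z up the neck. Stands on the cork mat. Grip the neck low, from above. Press straight down, foot centred 5 to 12 mm from the tile's centre towards the catch, clear of its nose.
- mat: Cork mat 100 x 100 mm, 4 mm thick, fixed on the table, the press's parking place. Origin: centre of its underside.
- brush_mug: Green mug with brushes, 80 mm wide, about 180 mm high with brushes. Origin: centre of its underside. Bystander.
- spray_bottle: White spray bottle, 72 mm wide, 215 mm high. Origin: centre of its underside. Bystander.
Not all that is in view belongs to the job. What is meant by the press is not green, and is the larger of those in its own colour.

How it is judged:
By the outcome, as a careful person would: the job done as asked, in the order asked, and still so for the second after the job is handed in, with the robot touching nothing.
Of tile_a, tile_b, tile_c only 2 to 3 are there at a start; the rules pass over those that are not, and their reading is None.
At some moment in a run one of tile_a, tile_b, tile_c, press may be knocked a few centimetres aside while the robot is not near it.
Once in a run the grip may slacken for a moment while it holds something.
It also fails if it takes over 210 s, if anything falls off the work surface, if the arm or the gripper's body presses on something with over 40 N, if the wrist force passes 120 N, or if a joint passes its speed limit or range.

## Working session

There is one attempt and no reset: what is moved stays moved. The work goes in short steps, Python scripts to look and compute and a shell command to move; the robot and the scene stay as the last step left them, time stands still between calls to the robot, and variables do not carry over. Pictures are saved under pics/ and viewed, and the job is handed in when it is done.

```bash
mkdir -p pics; ls; python3 - <<'E'
from plant import *
import cv2
for n in("side","top"):
    f=grab_frame(n); cv2.imwrite(f"pics/{n}0.png",f)
    m=camera_model(n); print(n,m["intrinsics"],m["extrinsics"])
s=read_state(); print(s)
E
```

```text
pics
side [[435.80489292   0.         314.9996762 ]
 [  0.         435.80489292 241.77954894]
 [  0.           0.           1.        ]] [[-9.95756590e-01 -9.20022155e-02 -2.09879478e-03  5.91766917e+02]
 [-6.84725771e-02  7.55943024e-01 -6.51046581e-01  1.01720129e+01]
 [ 6.14842971e-02 -6.48140213e-01 -7.59034877e-01  1.02920098e+03]
 [ 0.00000000e+00  0.00000000e+00  0.00000000e+00  1.00000000e+00]]
top [[545.84316711   0.         318.74315644]
 [  0.         545.84316711 236.70652227]
 [  0.           0.           1.        ]] [[ 9.53851703e-03 -9.99883670e-01  1.19021977e-02  3.47882138e+01]
 [-9.84853967e-01 -1.14545435e-02 -1.73007100e-01  5.99478611e+02]
 [ 1.73123308e-01 -1.00716954e-02 -9.84848659e-01  1.09311502e+03]
 [ 0.00000000e+00  0.00000000e+00  0.00000000e+00  1.00000000e+00]]
{'time': 0.1, 'joint_positions': array([ 1.16981586e+00,  2.17707451e-01,  1.61475625e+00, -2.77101343e-06,
        1.31131871e+00, -1.12182065e-01]), 'joint_velocities': array([-0.00095809, -0.00161739, -0.00378503, -0.00152248,  0.00028748,
       -0.00126346]), 'joint_efforts': array([-6.13938173e-04, -3.98070252e+01, -3.04973102e+01, -1.16568835e-04,
        4.17369578e-03, -3.26416534e-05]), 'tcp_pos': array([177.68264426, 598.45021287, 230.09013253]), 'tcp_rot': array([-2.76558836e-04,  1.43897468e-01,  9.89591997e-01, -1.05937815e-03]), 'ft_force': array([0.21886547, 0.12088304, 0.00597196]), 'moment': array([-0.03417428, -0.02313963,  0.03873467]), 'width': 1.0006820031321821}
```

View pics/side0.png

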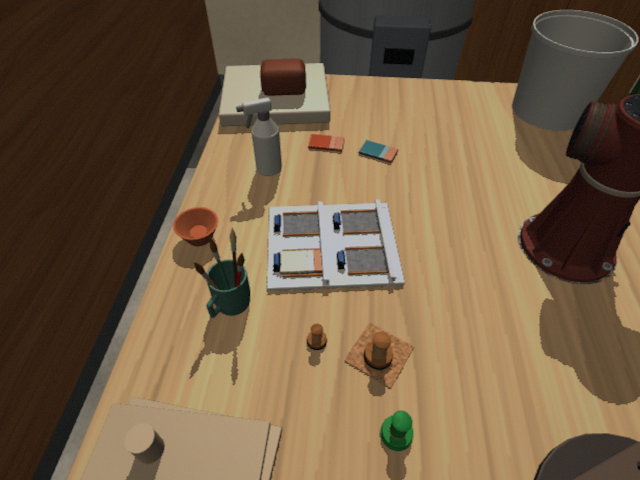

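View pics/top0.png

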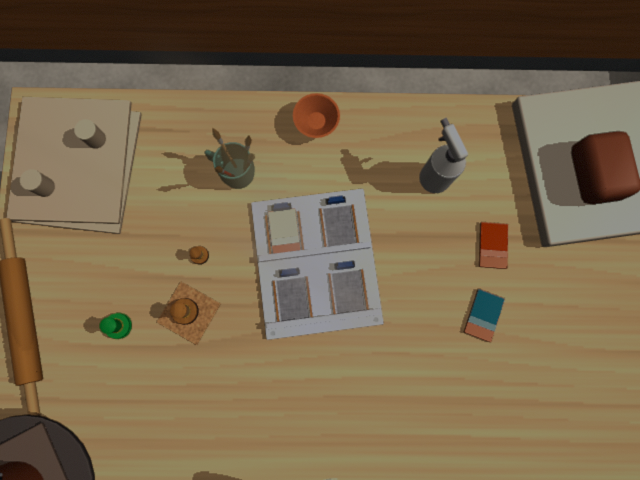

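Candidates for the press in the top view are the large brown one on the mat (183,311), the small brown one (198,255) and the green one (115,325). I choose the large brown one. The loose tiles are teal (485,315) and rust-red (493,245), and I see no dark blue one. Next I'll take close crops and measure.

```bash
cat > h.py <<'E'
import numpy as np,cv2
from plant import *
def ray(n,u,v):
    m=camera_model(n);K=np.array(m["intrinsics"]);E=np.array(m["extrinsics"]);R=E[:3,:3];t=E[:3,3]
    U,S,Vt=np.linalg.svd(R);R=U@Vt
    return -R.T@t, R.T@np.linalg.inv(K)@np.array([u,v,1.])
def cast(n,u,v,z):
    c,d=ray(n,u,v);return c+d*(z-c[2])/d[2]
def two(p1,p2):
    c1,d1=ray("top",*p1);c2,d2=ray("side",*p2)
    A=np.stack([d1,-d2],1);s=np.linalg.lstsq(A,c2-c1,rcond=None)[0]
    a=c1+s[0]*d1;b=c2+s[1]*d2;return (a+b)/2,np.linalg.norm(a-b)
def proj(n,p):
    m=camera_model(n);K=np.array(m["intrinsics"]);E=np.array(m["extrinsics"])
    q=K@(E[:3,:3]@np.array(p,float)+E[:3,3]);return q[:2]/q[2]
def crop(img,x,y,w,h,s,name):
    cv2.imwrite("pics/"+name,cv2.resize(img[y:y+h,x:x+w],None,fx=s,fy=s,interpolation=cv2.INTER_CUBIC))
E
python3 - <<'E'
from h import *
t=cv2.imread("pics/top0.png");s=cv2.imread("pics/side0.png")
crop(t,240,180,150,165,4.5/1.25,"c1.png") if 0 else crop(t,240,180,155,165,3.6,"c1.png")
crop(s,255,195,155,100,5,"c2.png")
a=cv2.resize(t[215:350,90:230],None,fx=2.8,fy=2.8);b=cv2.resize(t[215:350,450:530],None,fx=2.8,fy=2.8)
cv2.imwrite("pics/c3.png",np.hstack([a,b]))
hsv=cv2.cvtColor(t,cv2.COLOR_BGR2HSV)
print(hsv[310,487],hsv[330,480],hsv[235,493],hsv[260,490],hsv[280,440])
E
```

```text
[ 94 188  87] [ 10 153 142] [  8 245 126] [ 10 153 140] [ 20 103 148]
```

View pics/c1.png

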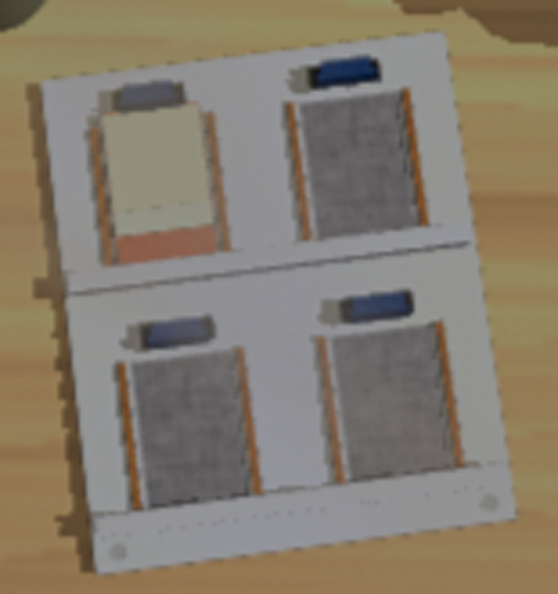

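View pics/c2.png

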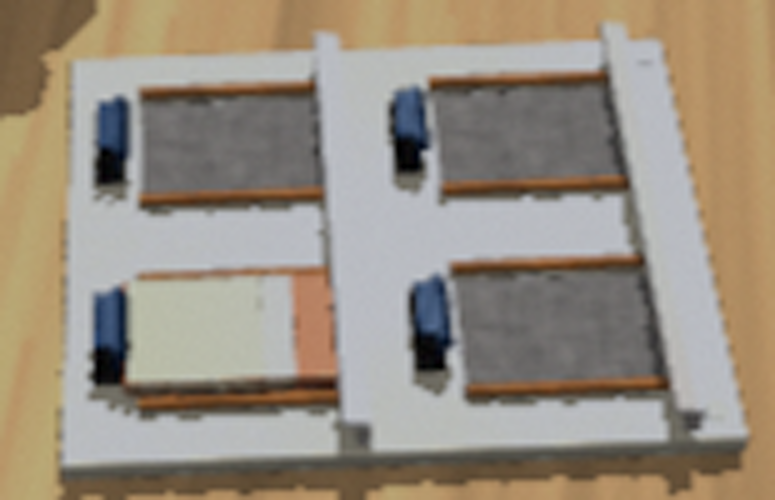

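View pics/c3.png

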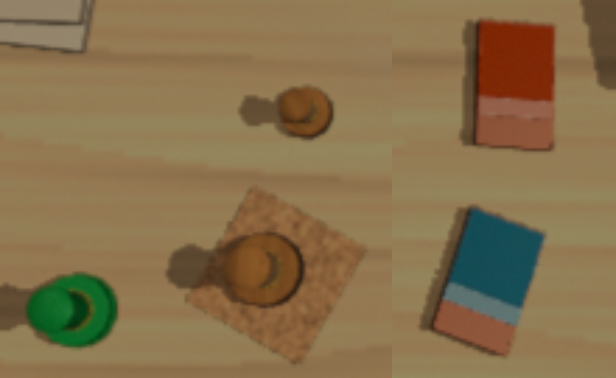

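```bash
python3 - <<'E'
from h import *
np.set_printoptions(precision=1,suppress=True)
print("board corners BL(+y..)")
C={'catch+y':(251.9,202.8),'catch-y':(363.1,188.3),'lip-y':(383.6,324.4),'lip+y':(266.9,339.4)}
P={k:cast("top",*v,12)[:2] for k,v in C.items()}
for k,v in P.items(): print(k,v)
S={'catch+y':(268,288),'catch-y':(270,207),'lip-y':(387,203),'lip+y':(404,282.6)}
Q={k:cast("side",*v,12)[:2] for k,v in S.items()}
for k,v in Q.items(): print("side",k,v)
for D in(P,Q):
    c=sum(D.values())/4
    ax=D['catch+y']-D['lip+y']+D['catch-y']-D['lip-y']; ay=D['catch+y']-D['catch-y']+D['lip+y']-D['lip-y']
    print(c,np.linalg.norm(ax)/2,np.linalg.norm(ay)/2,np.degrees(np.arctan2(ax[1],ax[0])),np.degrees(np.arctan2(-ay[0],ay[1])))
t=cv2.imread("pics/top0.png");s=cv2.imread("pics/side0.png")
for n,im,z0 in(("top",t,None),("side",s,None)):
    h=cv2.cvtColor(im,cv2.COLOR_BGR2HSV)
    reg={'top':{'a':(455,285,510,350),'b':(465,215,520,275)},'side':{'a':(352,135,405,168),'b':(300,128,350,156)}}[n]
    for k,(x0,y0,x1,y1) in reg.items():
        sub=h[y0:y1,x0:x1]
        m=(sub[...,1]>135)&(sub[...,2]>60) if n=='top' else (sub[...,1]>0)
        hh=sub[...,0]
        m=((hh<12)|((hh>80)&(hh<130)))&(sub[...,2]>70)
        m=cv2.morphologyEx(m.astype(np.uint8),cv2.MORPH_CLOSE,np.ones((3,3)))
        m=cv2.morphologyEx(m,cv2.MORPH_OPEN,np.ones((3,3)))
        cs,_=cv2.findContours(m,0,1);c=max(cs,key=cv2.contourArea).reshape(-1,2)+[x0,y0]
        w=np.array([cast(n,*p,10)[:2] for p in c],np.float32)
        print(n,k,cv2.minAreaRect(w))
        # clay centroid vs glaze
        cl=m*(hh<12) 
        gl=m*((hh>80))
        for q in(cl,gl):
            if q.sum()>5:
                yy,xx=np.nonzero(q);print('  cen',cast(n,xx.mean()+x0,yy.mean()+y0,10)[:2])
E
```

```text
board corners BL(+y..)
catch+y [679.9 188. ]
catch-y [715.8 -56.2]
lip-y [419.3 -98.3]
lip+y [385.8 147.5]
side catch+y [678.4 190. ]
side catch-y [713.3 -54.6]
side lip-y [419.3 -95.5]
side lip+y [386.2 149.2]
[550.2  45.3] 298.14860736857116 247.49710264120438 7.959707885010699 8.061385131885173
[549.3  47.3] 295.9125579845651 247.02263583581797 7.9420743905756455 7.9103836259158635
top a ((440.79315185546875, -313.22113037109375), (59.35806655883789, 98.12205505371094), 69.52243041992188)
  cen [ 406.6 -300.1]
  cen [ 452.4 -318.1]
top b ((592.8870849609375, -340.59210205078125), (59.088069915771484, 99.0884780883789), 86.19593048095703)
  cen [ 592.6 -340.6]
side a ((440.9483337402344, -311.2821044921875), (62.604331970214844, 97.9781265258789), 70.48721313476562)
  cen [ 406.9 -298.2]
  cen [ 455.4 -318.6]
side b ((593.306640625, -341.3597106933594), (64.43630981445312, 98.17351531982422), 86.357177734375)
  cen [ 593.6 -340.3]
```

The close crop confirms the choice: the press is the larger brown knob, on the mat. The sizes check out, with the board measuring 298x247 mm at 8° and the tiles 98x59 mm. Next is a helper that prints the remaining shift.

```bash
cat >> h.py <<'E'
from scipy.spatial.transform import Rotation as Ro
def qR(q): return Ro.from_quat([q[1],q[2],q[3],q[0]])
def goal(p,yaw,tilt=0,quiet=False):
    """TCP target, tool-x heading (deg), tilt about tool y (neg = low end on tool x side)"""
    s=read_state();R=qR(s["tcp_rot"]);y=np.radians(yaw)
    x=np.array([np.cos(y),np.sin(y),0]);z=np.array([0,0,-1.]);M=np.stack([x,np.cross(z,x),z],1)
    G=Ro.from_matrix(M)*Ro.from_rotvec([0,tilt,0],degrees=True)
    d=R.inv().apply(np.array(p)-s["tcp_pos"])/10; r=(R.inv()*G).as_rotvec(degrees=True)
    dr=G.inv().apply(np.array(p)-s["tcp_pos"])/10
    np.set_printoptions(precision=2,suppress=True)
    print("t %.1f"%s["time"],"tcp",s["tcp_pos"],"shift cm",d,"turn",r,"| shift after turn",dr,"F",s["ft_force"],"w %.3f"%s["width"])
B=np.array([550.,46.3]);BY=8.0
def bw(x,y,z=0):
    c,s_=np.cos(np.radians(BY)),np.sin(np.radians(BY))
    return np.array([B[0]+c*x-s_*y,B[1]+s_*x+c*y,z])
E
python3 -c "
from h import *
goal([470,100,230],160);goal([441,-312,60],160)"
python3 -m handwheel '[[[0,-4,0,0,0,0,0.82],[0,-4,0,0,0,0,0.82]]]' 40
python3 -c "
from h import *
goal([470,100,230],160);goal([441,-312,60],160)"
```

```text
t 0.1 tcp [177.68 598.45 230.09] shift cm [-42.22 -39.46   0.08] turn [-0.13 -0.01  3.45] | shift after turn [-44.52 -36.84   0.01] F [0.22 0.12 0.01] w 1.001
t 0.1 tcp [177.68 598.45 230.09] shift cm [-51.18 -79.74  17.17] turn [-0.13 -0.01  3.45] | shift after turn [-55.88 -76.55  17.01] F [0.22 0.12 0.01] w 1.001
time: 0.3
tcp_pos: [155.5, 522.6, 227.4]
tcp_rot: [-0.001, 0.144, 0.99, -0.002]
ft_force: [0.8, 0.3, 0.2]
width: 0.822
t 0.3 tcp [155.55 522.62 227.41] shift cm [-42.18 -31.56  -0.15] turn [-0.24 -0.02  3.46] | shift after turn [-44.   -28.96  -0.26] F [0.76 0.28 0.18] w 0.822
t 0.3 tcp [155.55 522.62 227.41] shift cm [-51.14 -71.81  17.01] turn [-0.24 -0.02  3.46] | shift after turn [-55.37 -68.67  16.74] F [0.76 0.28 0.18] w 0.822
```

```bash
python3 -m handwheel '[[[-4.4,-1.5,0,0,0,0,0.82],[-4.4,-2,0,0,0,0.4,0.82],[-4.3,-2.6,0,0,0,0.5,0.82],[-4.2,-2.6,0,0,0,0.5,0.82],[-4.2,-2.6,0,0,0,0.5,0.82],[-4.2,-3.6,0,0,0,0.5,0.82],[-4.2,-3.6,0,0,0,0.5,0.82],[-4,-4.5,0,0,0,0.5,0.82],[-4,-4.5,0,0,0,0,0.82],[-3,-4.5,0,0,0,0,0.82]]]' 40
python3 -c "
from h import *
goal([441,-312,60],160)"
```

```text
time: 1.3
tcp_pos: [426.5, 120.1, 224.3]
tcp_rot: [-0.002, 0.168, 0.986, -0.004]
ft_force: [1.1, -0.3, 1.2]
width: 0.82
t 1.3 tcp [426.5  120.06 224.27] shift cm [-15.68 -40.14  16.77] turn [-0.54 -0.13  0.71] | shift after turn [-16.14 -40.1   16.43] F [ 1.07 -0.34  1.22] w 0.820
```

```bash
python3 -m handwheel '[[[-1.6,-4,0,0,0,0.3,0.82],[-1.6,-4,0,0,0,0.3,0.82],[-1.6,-4,0,0,0,0.2,0.82],[-1.6,-4,0.5,0,0,0,0.82],[-1.6,-4,1.5,0,0,0,0.82],[-1.6,-4,2,0,0,0,0.82],[-1.6,-4,2,0,0,0,0.82],[-1.6,-4,2,0,0,0,0.82],[-1.6,-4,2,0,0,0,0.82],[-1.6,-4,2,0,0,0,0.82]]]' 40
python3 - <<'E'
from h import *
goal([441,-312,60],160)
for n in("side","top"): cv2.imwrite(f"pics/{n}1.png",grab_frame(n))
t=cv2.imread("pics/top1.png")[200:360,400:540];s=cv2.imread("pics/side1.png")[80:240,270:450]
cv2.imwrite("pics/d1.png",np.hstack([cv2.resize(t,None,fx=2.4,fy=2.4),cv2.resize(s,None,fx=2.4,fy=2.4)]))
E
```

```text
time: 2.3
tcp_pos: [439.0, -331.3, 106.3]
tcp_rot: [0.003, 0.177, 0.984, -0.005]
ft_force: [-0.7, -0.5, 1.3]
width: 0.819
t 2.3 tcp [ 438.95 -331.35  106.32] shift cm [0.52 1.93 4.61] turn [-0.51  0.44 -0.34] | shift after turn [0.47 1.89 4.63] F [-0.65 -0.45  1.29] w 0.819
```

View pics/d1.png

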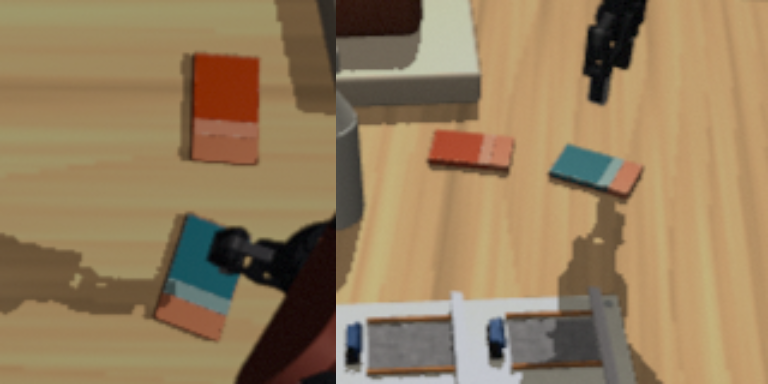

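The teal tile is where it was measured. I'll grip it 8 mm to the glaze side of centre.

```bash
python3 -m handwheel '[[[-0.3,1.6,2.5,-0.5,0.4,-0.3,0.82],[0,0,3,0,0,0,0.82],[0,0,0,0,0,0,0.82]]]' 40
python3 -c "
from h import *
goal([448.5,-315,25],160)"
```

```text
time: 2.7
tcp_pos: [445.0, -319.5, 46.3]
tcp_rot: [-0.003, 0.178, 0.984, 0.002]
ft_force: [0.5, 1.2, -0.2]
width: 0.818
t 2.7 tcp [ 444.99 -319.49   46.26] shift cm [-0.18  0.54  2.13] turn [ 0.12 -0.36 -0.52] | shift after turn [-0.18  0.54  2.13] F [ 0.46  1.16 -0.24] w 0.818
```

```bash
python3 -m handwheel '[[[-0.2,0.5,0.3,0,-0.3,-0.4,0.82],[0,0,1.5,0,0,0,0.82],[0,0,0.8,0,0,0,0.82],[0,0,0.5,0,0,0,0.82],[0,0,0,0,0,0,0.82]]]' 40
python3 -c "
from h import *
goal([448.5,-315,-4],160)"
python3 -m handwheel '[[[0,0,0.3,0,0,0,0.82],[0,0,0.3,0,0,0,0.82],[0,0,0.3,0,0,0,0.82]]]' 40
python3 -c "
from h import *
goal([448.5,-315,-4],160)"
```

```text
time: 3.2
tcp_pos: [451.2, -315.0, 17.2]
tcp_rot: [0.002, 0.173, 0.985, -0.0]
ft_force: [-0.3, -0.0, -0.2]
width: 0.825
t 3.2 tcp [ 451.19 -315.     17.16] shift cm [ 0.26 -0.09  2.11] turn [0.02 0.26 0.03] | shift after turn [ 0.25 -0.09  2.12] F [-0.25 -0.01 -0.22] w 0.825
time: 3.5
tcp_pos: [452.4, -316.2, 9.1]
tcp_rot: [0.004, 0.174, 0.985, -0.001]
ft_force: [0.4, -0.9, -0.5]
width: 0.818
t 3.5 tcp [ 452.38 -316.19    9.14] shift cm [ 0.42 -0.02  1.31] turn [-0.05  0.43  0.02] | shift after turn [ 0.41 -0.02  1.31] F [ 0.4  -0.94 -0.52] w 0.818
```

```bash
for i in 1; do :; done
python3 -m handwheel '[[[0.3,0,0.5,0,0.3,0,0.82],[0.1,0,0.3,0,0,0,0.82],[0,0,0,0,0,0,0.82]]]' 40
python3 -m handwheel '[[[0,0,0.2,0,0,0,0.82],[0,0,0,0,0,0,0.82]]]' 40
python3 -m handwheel '[[[0,0,0.2,0,0,0,0.82],[0,0,0,0,0,0,0.82]]]' 40
python3 -c "
from h import *
goal([448.5,-315,-4],160)"
```

```text
time: 3.8
tcp_pos: [448.1, -314.7, 0.1]
tcp_rot: [0.001, 0.174, 0.985, -0.001]
ft_force: [-0.8, 0.0, 0.1]
width: 0.817
time: 4.0
tcp_pos: [447.9, -314.7, -2.2]
tcp_rot: [0.0, 0.174, 0.985, -0.0]
ft_force: [0.5, 0.1, -0.6]
width: 0.817
time: 4.2
tcp_pos: [448.1, -314.8, -4.2]
tcp_rot: [0.001, 0.174, 0.985, -0.001]
ft_force: [-0.5, 1.1, 0.2]
width: 0.822
t 4.2 tcp [ 448.1  -314.79   -4.22] shift cm [-0.04 -0.01 -0.02] turn [-0.04  0.08 -0.  ] | shift after turn [-0.04 -0.01 -0.02] F [-0.5   1.07  0.16] w 0.822
```

```bash

python3 -m handwheel '[[[0,0,0,0,0,0,0.5],[0,0,0,0,0,0,0.5],[0,0,0,0,0,0,0.5],[0,0,0,0,0,0,0.5]]]' 50
python3 -m handwheel '[[[0,0,-1,0,0,0,0.5],[0,0,-2,0,0,0,0.5],[0,0,-2,0,0,0,0.5],[0,0,0,0,0,0,0.5]]]' 50
python3 - <<'E'
from h import *
goal([448.5,-315,40],160)
for n in("side","top"): cv2.imwrite(f"pics/{n}2.png",grab_frame(n))
t=cv2.imread("pics/top2.png")[200:360,400:540];s=cv2.imread("pics/side2.png")[80:240,270:450]
cv2.imwrite("pics/d2.png",np.hstack([cv2.resize(t,None,fx=2.4,fy=2.4),cv2.resize(s,None,fx=2.4,fy=2.4)]))
E
```

```text
time: 4.6
tcp_pos: [448.5, -315.2, -3.6]
tcp_rot: [0.001, 0.174, 0.985, -0.001]
ft_force: [0.3, 1.1, 0.4]
width: 0.685
time: 5.0
tcp_pos: [447.2, -313.9, 47.6]
tcp_rot: [-0.001, 0.174, 0.985, 0.0]
ft_force: [1.6, -0.3, -0.6]
width: 0.687
t 5.0 tcp [ 447.17 -313.9    47.64] shift cm [-0.16 -0.06  0.76] turn [ 0.01 -0.07  0.  ] | shift after turn [-0.16 -0.06  0.76] F [ 1.59 -0.33 -0.57] w 0.687
```

View pics/d2.png

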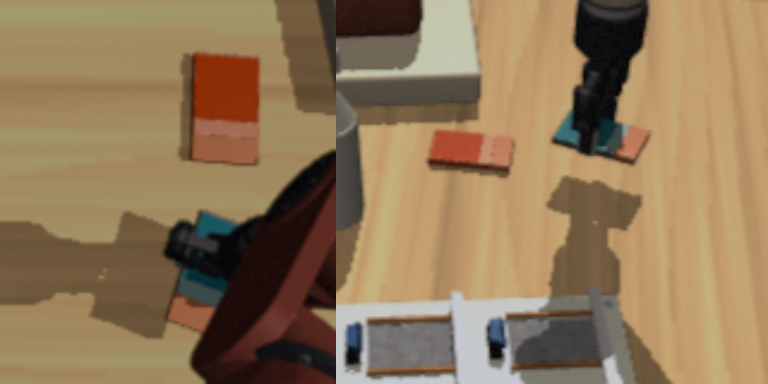

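The teal tile is held and level, opening 0.687, and the rust tile hasn't moved. I'll carry it to holder_2.

```bash

python3 -m handwheel '[[[0,0,-3,0,0,-4,0.5],[0,0,-2,0,0,-6,0.5],[0,0,0,0,0,-6,0.5],[0,0,0,0,0,-6,0.5],[0,0,0,0,0,-6,0.5]]]' 50
python3 - <<'E'
from h import *
p=bw(-55.5,-60,72);print(p);goal(p,188,-13.5)
p=bw(-55.5,-60,22);goal(p,188,0)
E
```

```text
time: 5.6
tcp_pos: [441.4, -308.8, 89.9]
tcp_rot: [-0.007, -0.079, 0.997, 0.007]
ft_force: [-0.5, -0.8, -1.7]
width: 0.681
[503.39050824 -20.84019123  72.        ]
t 5.6 tcp [ 441.45 -308.83   89.87] shift cm [-10.68  27.43   2.06] turn [  0.95 -14.19   0.97] | shift after turn [-9.44 27.66  4.11] F [-0.54 -0.84 -1.75] w 0.681
t 5.6 tcp [ 441.45 -308.83   89.87] shift cm [-10.74  27.36   7.06] turn [ 0.83 -0.69  1.07] | shift after turn [-10.14  27.66   6.79] F [-0.54 -0.84 -1.75] w 0.681
```

```bash

python3 -m handwheel '[[[-1,2.5,0,0.2,0,0.2,0.5],[-1.2,3.3,0,0.2,0,0.2,0.5],[-1.2,3.3,0,0.2,0,0.2,0.5],[-1.2,3.3,0,0.2,0,0.2,0.5],[-1.2,3.3,0,0.2,0,0.2,0.5],[-1.2,3.3,0,0,0,0,0.5],[-1.2,3.3,0,0,0,0,0.5],[-1.2,3,0,0,0,0,0.5],[-1.2,2,0,0,0,0,0.5]]]' 50
python3 -m handwheel '[[[0,0,0,0,-3,0,0.5],[0,0,0,0,-4,0,0.5],[0,0,0,0,-4,0,0.5],[0,0,0,0,-2.5,0,0.5],[0,0,0,0,0,0,0.5]]]' 50
python3 - <<'E'
from h import *
p=bw(-55.5,-60,72);goal(p,188,-13.5)
E
```

```text
time: 6.5
tcp_pos: [499.4, -13.3, 77.5]
tcp_rot: [-0.015, -0.067, 0.998, 0.002]
ft_force: [-0.0, -0.7, -0.6]
width: 0.685
time: 7.0
tcp_pos: [494.9, -7.4, 70.1]
tcp_rot: [0.101, -0.07, 0.992, 0.012]
ft_force: [0.2, -0.2, -1.6]
width: 0.688
t 7.0 tcp [494.87  -7.44  70.12] shift cm [-0.68 -1.44 -0.07] turn [ 0.57 -1.86 -0.01] | shift after turn [-0.68 -1.45 -0.03] F [ 0.25 -0.17 -1.62] w 0.688
```

```bash

python3 -m handwheel '[[[-0.7,-1.4,0,0.5,-1.8,0,0.5],[0,0,0,0,0,0,0.5],[0,0,0,0,0,0,0.5]]]' 50
python3 - <<'E'
from h import *
p=bw(-55.5,-60,72);goal(p,188,-13.5)
for n in("side","top"): cv2.imwrite(f"pics/{n}3.png",grab_frame(n))
t=cv2.imread("pics/top3.png")[180:350,240:400];s=cv2.imread("pics/side3.png")[130:300,255:415]
cv2.imwrite("pics/d3.png",np.hstack([cv2.resize(t,None,fx=2.4,fy=2.4),cv2.resize(s,None,fx=2.4,fy=2.4)]))
E
```

```text
time: 7.3
tcp_pos: [501.4, -19.9, 68.9]
tcp_rot: [0.113, -0.069, 0.991, 0.01]
ft_force: [0.4, -0.3, -2.1]
width: 0.681
t 7.3 tcp [501.38 -19.91  68.86] shift cm [-0.25 -0.12 -0.26] turn [ 0.2  -0.45 -0.08] | shift after turn [-0.25 -0.12 -0.26] F [ 0.42 -0.3  -2.11] w 0.681
```

View pics/d3.png

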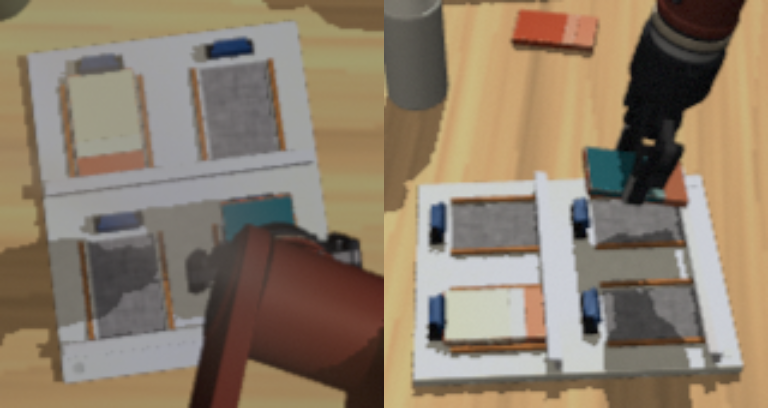

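```bash

python3 -m handwheel '[[[-0.2,-0.1,0.5,0.2,-0.8,0,0.5],[0.3,0,1,0,-0.5,0,0.5],[0,0,0,0,0,0,0.5]]]' 50
python3 - <<'E'
from h import *
p=bw(-55,-60,45);goal(p,188,-14.5)
p=bw(-55,-60,25);goal(p,188,-14.5)
E
```

```text
time: 7.7
tcp_pos: [505.5, -19.9, 53.9]
tcp_rot: [0.126, -0.069, 0.99, 0.009]
ft_force: [-1.0, 1.2, -1.3]
width: 0.684
t 7.7 tcp [505.51 -19.86  53.9 ] shift cm [ 0.39 -0.07  0.82] turn [-0.02  0.01  0.01] | shift after turn [ 0.39 -0.07  0.82] F [-1.    1.24 -1.32] w 0.684
t 7.7 tcp [505.51 -19.86  53.9 ] shift cm [ 0.89 -0.07  2.75] turn [-0.02  0.01  0.01] | shift after turn [ 0.89 -0.07  2.75] F [-1.    1.24 -1.32] w 0.684
```

```bash

python3 -m handwheel '[[[0.3,-0.1,0.8,0,0,0,0.5],[0.2,0,0.7,0,0,0,0.5],[0.2,0,0.5,0,0,0,0.5],[0,0,0,0,0,0,0.5]]]' 50
python3 - <<'E'
from h import *
p=bw(-55,-60,25);goal(p,188,-14.5)
for n in("side","top"): cv2.imwrite(f"pics/{n}4.png",grab_frame(n))
t=cv2.imread("pics/top4.png")[180:350,240:400];s=cv2.imread("pics/side4.png")[180:270,305:405]
cv2.imwrite("pics/d4.png",cv2.resize(s,None,fx=6,fy=6,interpolation=2))
E
```

```text
time: 8.1
tcp_pos: [504.3, -21.0, 31.3]
tcp_rot: [0.126, -0.069, 0.99, 0.009]
ft_force: [-0.4, 0.9, -1.6]
width: 0.679
t 8.1 tcp [504.31 -20.95  31.28] shift cm [0.2  0.02 0.6 ] turn [-0.03  0.03  0.04] | shift after turn [0.2  0.02 0.6 ] F [-0.44  0.88 -1.6 ] w 0.679
```

View pics/d4.png

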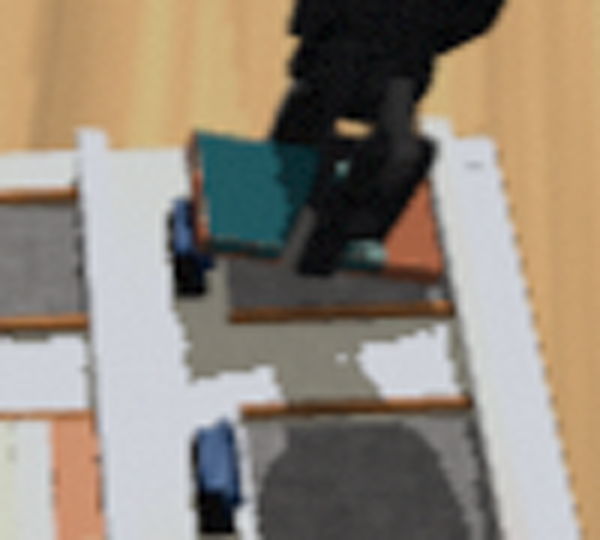

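```bash

python3 -m handwheel '[[[0.15,0,0.5,0,0,0,0.5],[0,0,0,0,0,0,0.5]]]' 50
python3 -m handwheel '[[[0.05,0,0.2,0,0,0,0.5],[0,0,0,0,0,0,0.5]]]' 50
python3 - <<'E'
from h import *
p=bw(-55,-60,23);goal(p,188,-14.5)
E
```

```text
time: 8.4
tcp_pos: [505.7, -21.3, 27.3]
tcp_rot: [0.128, -0.07, 0.989, 0.008]
ft_force: [-0.4, -0.1, -1.4]
width: 0.685
time: 8.6
tcp_pos: [506.1, -21.5, 25.3]
tcp_rot: [0.128, -0.07, 0.989, 0.008]
ft_force: [-0.7, -0.1, -1.2]
width: 0.687
t 8.6 tcp [506.06 -21.46  25.34] shift cm [0.26 0.1  0.17] turn [-0.11  0.25  0.05] | shift after turn [0.26 0.1  0.17] F [-0.7  -0.09 -1.16] w 0.687
```

```bash

python3 -m handwheel '[[[0.25,0.1,0,0,0.2,0,0.5],[0.05,0,0.1,0,0,0,0.5],[0,0,0,0,0,0,0.5]]]' 50
python3 -m handwheel '[[[0.02,0,0.1,0,0,0,0.5],[0,0,0,0,0,0,0.5]]]' 50
python3 - <<'E'
from h import *
p=bw(-55,-60,23);goal(p,188,-14.5)
E
```

```text
time: 8.9
tcp_pos: [503.3, -20.8, 23.8]
tcp_rot: [0.127, -0.07, 0.989, 0.008]
ft_force: [0.9, 0.3, -0.2]
width: 0.686
time: 9.1
tcp_pos: [503.4, -20.8, 22.7]
tcp_rot: [0.127, -0.07, 0.989, 0.008]
ft_force: [0.3, -0.2, -1.4]
width: 0.684
t 9.1 tcp [503.42 -20.82  22.75] shift cm [-0.05 -0.   -0.01] turn [-0.13  0.07  0.06] | shift after turn [-0.05 -0.   -0.01] F [ 0.33 -0.21 -1.42] w 0.684
```

```bash

python3 -m handwheel '[[[0.02,0,0.1,0,0,0,0.5],[0,0,0,0,0,0,0.5]]]' 50
python3 -m handwheel '[[[0.3,0,-0.075,0,0,0,0.5],[0,0,0,0,0,0,0.5]]]' 50
python3 -m handwheel '[[[0.3,0,-0.075,0,0,0,0.5],[0,0,0,0,0,0,0.5]]]' 50
python3 - <<'E'
from h import *
p=bw(-65.75,-60,23);goal(p,188,-14.5)
E
```

```text
time: 9.3
tcp_pos: [503.8, -20.9, 22.0]
tcp_rot: [0.127, -0.069, 0.989, 0.008]
ft_force: [-1.4, 0.4, -0.7]
width: 0.685
time: 9.5
tcp_pos: [501.1, -21.4, 22.3]
tcp_rot: [0.127, -0.07, 0.989, 0.008]
ft_force: [0.0, -0.1, -0.3]
width: 0.684
time: 9.7
tcp_pos: [497.7, -21.9, 22.3]
tcp_rot: [0.127, -0.07, 0.989, 0.007]
ft_force: [0.6, -0.1, -1.0]
width: 0.688
t 9.7 tcp [497.7  -21.92  22.3 ] shift cm [ 0.41  0.03 -0.18] turn [-0.15  0.15  0.07] | shift after turn [ 0.41  0.03 -0.18] F [ 0.57 -0.06 -1.  ] w 0.688
```

```bash

python3 -m handwheel '[[[0.2,0,-0.05,0,0,0,0.5],[0,0,0,0,0,0,0.5]]]' 50
python3 -m handwheel '[[[0.15,0,-0.04,0,0,0,0.5],[0,0,0,0,0,0,0.5]]]' 50
python3 -m handwheel '[[[0.1,0,-0.02,0,0,0,0.5],[0,0,0,0,0,0,0.5]]]' 50
python3 - <<'E'
from h import *
p=bw(-65.75,-60,23);goal(p,188,-14.5)
for n in("side","top"): cv2.imwrite(f"pics/{n}5.png",grab_frame(n))
s=cv2.imread("pics/side5.png")[180:270,305:405]
cv2.imwrite("pics/d5.png",cv2.resize(s,None,fx=6,fy=6,interpolation=2))
E
```

```text
time: 9.9
tcp_pos: [495.5, -22.3, 22.3]
tcp_rot: [0.127, -0.07, 0.989, 0.007]
ft_force: [-0.7, -0.4, -1.0]
width: 0.683
time: 10.1
tcp_pos: [495.3, -22.6, 23.1]
tcp_rot: [0.129, -0.069, 0.989, 0.007]
ft_force: [0.5, 0.1, -1.0]
width: 0.683
time: 10.3
tcp_pos: [495.2, -22.6, 23.5]
tcp_rot: [0.13, -0.069, 0.989, 0.007]
ft_force: [1.7, -0.2, -1.4]
width: 0.683
t 10.3 tcp [495.23 -22.65  23.48] shift cm [ 0.2   0.07 -0.  ] turn [-0.21  0.48 -0.04] | shift after turn [ 0.2   0.07 -0.  ] F [ 1.7  -0.21 -1.41] w 0.683
```

View pics/d5.png

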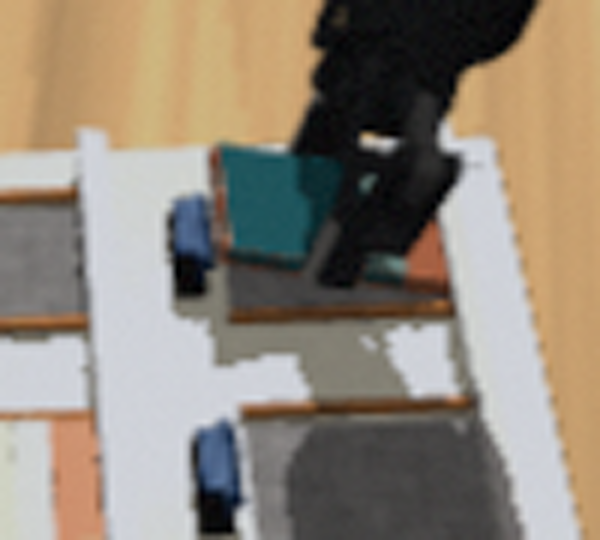

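```bash

python3 - <<'E'
from h import *
goal(bw(-65.2,-60,21.3),188,-12)
E
python3 -m handwheel '[[[0.1,0.05,0.15,0,1.3,0,0.5],[0.05,0,0.15,0,1.3,0,0.5],[0,0,0,0,0,0,0.5]]]' 50
python3 - <<'E'
from h import *
goal(bw(-65.0,-60,19),188,-9.7)
E
```

```text
t 10.4 tcp [495.23 -22.71  23.46] shift cm [0.19 0.07 0.17] turn [-0.22  2.98 -0.04] | shift after turn [0.18 0.07 0.18] F [ 2.14  0.47 -1.81] w 0.684
time: 10.7
tcp_pos: [495.3, -22.8, 20.5]
tcp_rot: [0.107, -0.069, 0.992, 0.005]
ft_force: [2.9, 0.3, -1.0]
width: 0.683
t 10.7 tcp [495.3  -22.84  20.55] shift cm [0.15 0.09 0.13] turn [-0.29  2.54 -0.03] | shift after turn [0.15 0.09 0.13] F [ 2.86  0.27 -0.97] w 0.683
```

```bash

python3 -m handwheel '[[[0,0.05,0.12,0,1.3,0,0.5],[0,0,0.06,0,1.2,0,0.5],[0,0,0,0,0,0,0.5]]]' 50
python3 - <<'E'
from h import *
goal(bw(-63.5,-60,19),188,-9.7)
for n in("side","top"): cv2.imwrite(f"pics/{n}6.png",grab_frame(n))
s=cv2.imread("pics/side6.png")[180:270,305:405]
cv2.imwrite("pics/d6.png",cv2.resize(s,None,fx=6,fy=6,interpolation=2))
E
```

```text
time: 11.0
tcp_pos: [495.1, -22.5, 18.1]
tcp_rot: [0.082, -0.069, 0.994, 0.003]
ft_force: [2.7, 0.6, -0.7]
width: 0.686
t 11.0 tcp [495.11 -22.53  18.13] shift cm [-0.06  0.05 -0.08] turn [-0.31 -0.29  0.01] | shift after turn [-0.06  0.05 -0.08] F [ 2.72  0.64 -0.66] w 0.686
```

View pics/d6.png

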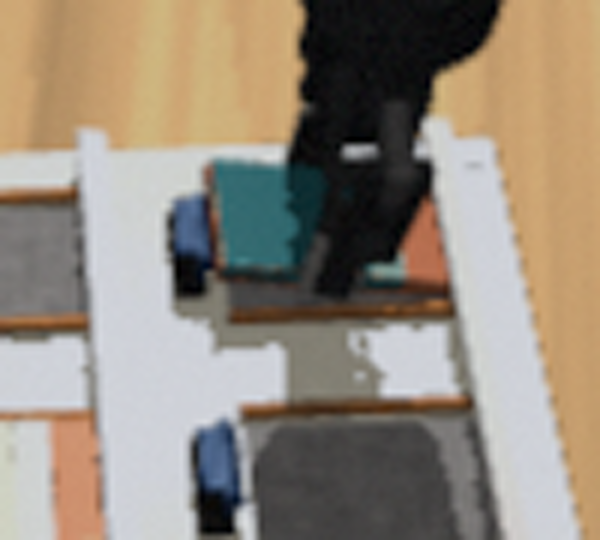

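The tile is against the wall (2.7 N reaction) and tilted about 9.4° with its end on the catch. I'll let go.

```bash

python3 -m handwheel '[[[0,0,0,0,0,0,0.78],[0,0,0,0,0,0,0.85],[0,0,0,0,0,0,0.88]]]' 50
python3 -m handwheel '[[[0,0,-2,0,0,0,0.88],[0,0,-4,0,0,0,0.88],[0,0,-4,0,0,0,0.88],[0,0,-2,0,2,0,0.88],[0,0,0,0,4,0,0.88],[0,0,0,0,3,0,0.88]]]' 50
python3 - <<'E'
from h import *
goal([600,-340,120],176)
for n in("side","top"): cv2.imwrite(f"pics/{n}7.png",grab_frame(n))
t=cv2.imread("pics/top7.png")[180:350,240:400];s=cv2.imread("pics/side7.png")[180:270,305:405]
cv2.imwrite("pics/d7.png",np.hstack([cv2.resize(t,(400,400),interpolation=2),cv2.resize(s,(400,400),interpolation=2)]))
E
```

```text
time: 11.4
tcp_pos: [493.3, -22.2, 17.6]
tcp_rot: [0.081, -0.069, 0.994, 0.004]
ft_force: [-0.3, 0.5, 0.6]
width: 0.879
time: 12.0
tcp_pos: [468.0, -24.1, 138.9]
tcp_rot: [-0.003, -0.068, 0.998, -0.001]
ft_force: [0.1, -0.6, -0.2]
width: 0.882
t 12.0 tcp [467.99 -24.1  138.94] shift cm [ -8.78 -33.09   1.9 ] turn [-0.15 -0.39 11.85] | shift after turn [-15.37 -30.59   1.89] F [ 0.08 -0.65 -0.22] w 0.882
```

View pics/d7.png

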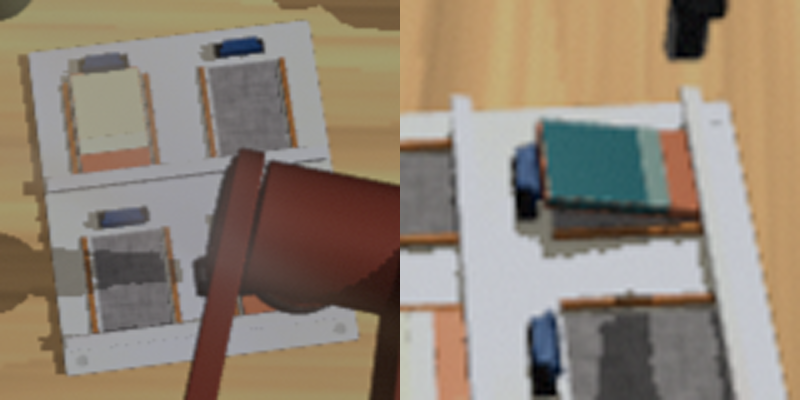

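The tile is laid: tilted, clay end under the lip, glaze end on the catch. Next I'll recheck tile b and the bottle's position.

```bash
python3 - <<'E'
from h import *
np.set_printoptions(precision=1,suppress=True)
print("bottle base",cast("side",268,168,0),cast("top",438,178,100), "mug",cast("side",231,300,0))
for n in("top","side"):
    h=cv2.cvtColor(cv2.imread(f"pics/{n}7.png"),cv2.COLOR_BGR2HSV)
    x0,y0,x1,y1={'top':(465,215,520,275),'side':(300,128,350,156)}[n]
    sub=h[y0:y1,x0:x1];m=((sub[...,0]<12)&(sub[...,2]>70)).astype(np.uint8)
    m=cv2.morphologyEx(m,cv2.MORPH_OPEN,np.ones((3,3)))
    c=max(cv2.findContours(m,0,1)[0],key=cv2.contourArea).reshape(-1,2)+[x0,y0]
    print(n,cv2.minAreaRect(np.array([cast(n,*p,10)[:2] for p in c],np.float32)))
E
python3 -m handwheel '[[[-1,-3.2,0,0,0,2,0.82],[-1,-3.6,0,0,0,2,0.82],[-1,-3.6,0,0,0,2,0.82],[-1,-3.4,0,0,0,2,0.82],[-1.5,-3.2,0,0,0,2,0.82],[-1.5,-3.2,0,0,0,1.5,0.82],[-1.5,-3.2,0,0,0,0.3,0.82],[-1.5,-3.1,0,0,0,0,0.82],[-1.5,-3,0,0,0,0,0.82],[0,0,0,0,0,0,0.82]]]' 50
python3 - <<'E'
from h import *
goal([601,-341.5,60],176.2)
E
```

```text
bottle base [ 746.2 -218.3    0. ] [ 715.9 -202.   100. ] mug [754.6 219.8   0. ]
top ((593.404541015625, -340.223876953125), (59.080196380615234, 98.65323638916016), 87.11752319335938)
side ((594.1640625, -339.7759704589844), (67.5569839477539, 99.409423828125), 81.65116119384766)
time: 13.1
tcp_pos: [582.1, -325.5, 127.8]
tcp_rot: [-0.005, 0.036, 0.999, 0.003]
ft_force: [-0.2, 0.4, 0.1]
width: 0.823
t 13.1 tcp [ 582.06 -325.48  127.77] shift cm [-2.08 -1.5   6.75] turn [ 0.31 -0.63 -0.38] | shift after turn [-2.   -1.47  6.78] F [-0.22  0.42  0.09] w 0.823
```

```bash

python3 -m handwheel '[[[-1.2,-0.8,2,0.3,-0.6,-0.4,0.82],[-0.9,-0.7,2.4,0,0,0,0.82],[0,0,2.3,0,0,0,0.82],[0,0,0,0,0,0,0.82]]]' 50
python3 - <<'E'
from h import *
goal([601.4,-341,25],176.4)
E
```

```text
time: 13.5
tcp_pos: [599.1, -340.6, 56.5]
tcp_rot: [-0.001, 0.034, 0.999, 0.002]
ft_force: [-0.3, 0.3, 0.0]
width: 0.817
t 13.5 tcp [ 599.08 -340.61   56.54] shift cm [-0.24 -0.04  3.15] turn [ 0.22 -0.12 -0.28] | shift after turn [-0.23 -0.02  3.15] F [-0.32  0.33  0.01] w 0.817
```

```bash

python3 -m handwheel '[[[-0.2,0,1.6,0.2,-0.1,-0.2,0.82],[0,0,1.5,0,0,0,0.82],[0,0,1,0,0,0,0.82],[0,0,0.8,0,0,0,0.82],[0,0,0,0,0,0,0.82]]]' 50
python3 - <<'E'
from h import *
goal([601.4,-341,-4],176.4)
E
```

```text
time: 14.0
tcp_pos: [600.7, -338.8, 5.2]
tcp_rot: [0.0, 0.031, 1.0, 0.0]
ft_force: [-0.2, -0.7, 0.5]
width: 0.822
t 14.0 tcp [ 600.74 -338.82    5.24] shift cm [-0.08 -0.21  0.92] turn [0.03 0.03 0.01] | shift after turn [-0.08 -0.21  0.92] F [-0.16 -0.66  0.54] w 0.822
```

```bash

python3 -m handwheel '[[[-0.1,-0.2,0.4,0,0,0,0.82],[0,0,0.4,0,0,0,0.82],[0,0,0.1,0,0,0,0.82],[0,0,0,0,0,0,0.5],[0,0,0,0,0,0,0.5],[0,0,0,0,0,0,0.5],[0,0,0,0,0,0,0.5]]]' 50
python3 -c "
from h import *
goal([593.4,-340.6,0],176.4)"
python3 -m handwheel '[[[0,0,-1,0,0,0,0.5],[0,0,-2,0,0,0,0.5],[0,0,-3,0,0,0,0.5],[0,0,-3,0,0,-3,0.5],[0,0,0,0,0,-4,0.5],[0,0,0,0,0,-4,0.5]]]' 50
python3 - <<'E'
from h import *
goal(bw(-55,60,80),188,0)
for n in("side","top"): cv2.imwrite(f"pics/{n}8.png",grab_frame(n))
cv2.imwrite("pics/d8.png",np.hstack([cv2.resize(cv2.imread("pics/top8.png"),(400,300)),cv2.resize(cv2.imread("pics/side8.png"),(400,300))]))
E
```

```text
time: 14.7
tcp_pos: [603.7, -342.5, -1.6]
tcp_rot: [0.002, 0.031, 1.0, -0.001]
ft_force: [0.5, 0.1, -1.0]
width: 0.681
t 14.7 tcp [ 603.7  -342.55   -1.55] shift cm [ 1.04  0.13 -0.16] turn [-0.12  0.28  0.01] | shift after turn [ 1.04  0.13 -0.16] F [ 0.54  0.14 -1.05] w 0.681
time: 15.3
tcp_pos: [601.8, -341.2, 92.6]
tcp_rot: [0.001, -0.068, 0.998, -0.0]
ft_force: [-0.3, 0.6, -1.8]
width: 0.681
t 15.3 tcp [ 601.78 -341.18   92.63] shift cm [ 5.4  45.07  1.25] turn [-0.01  0.08 -0.2 ] | shift after turn [ 5.23 45.09  1.26] F [-0.31  0.62 -1.77] w 0.681
```

View pics/d8.png

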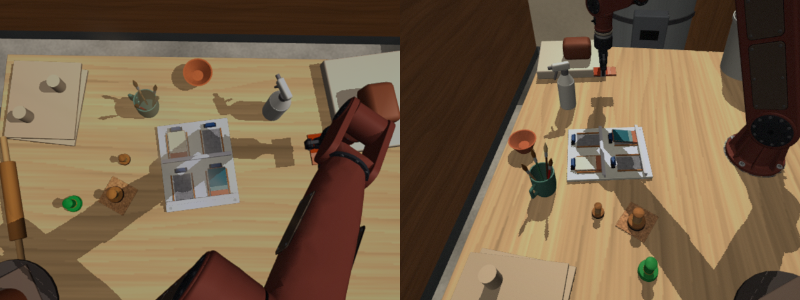

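Tile b is held and level. I'll carry it to holder_1.

```bash

python3 -m handwheel '[[[0.2,2.5,0,0,0,0,0.5],[0.4,4,0,0,0,0,0.5],[0.4,4,0,0,0,0,0.5],[0.5,4.2,0,0,0,0,0.5],[0.5,4.2,0,0,0,0,0.5],[0.5,4.2,0,0,0,0,0.5],[0.5,4.2,0,0,0,0,0.5],[0.5,4.2,0,0,0,0,0.5],[0.5,4,0,0,0,0,0.5],[0.4,3.5,0,0,0,0,0.5]]]' 50
python3 -m handwheel '[[[0.4,2,0,0,-3,0,0.5],[0.2,1,0,0,-4,0,0.5],[0,0,0,0,-4,0,0.5],[0,0,0,0,-3.5,0,0.5],[0,0,0,0,0,0,0.5]]]' 50
python3 - <<'E'
from h import *
goal(bw(-51.5,60,70),188,-14.5)
E
```

```text
time: 16.4
tcp_pos: [507.4, 47.8, 92.1]
tcp_rot: [0.003, -0.052, 0.999, -0.002]
ft_force: [0.8, 0.2, -1.6]
width: 0.682
time: 16.9
tcp_pos: [493.9, 84.3, 91.1]
tcp_rot: [0.131, -0.052, 0.99, 0.007]
ft_force: [-0.6, -0.6, -1.7]
width: 0.684
t 16.9 tcp [493.86  84.26  91.07] shift cm [0.71 1.46 1.99] turn [-0.54  0.57 -1.93] | shift after turn [0.64 1.46 2.01] F [-0.62 -0.6  -1.74] w 0.684
```

```bash

python3 -m handwheel '[[[0.4,0.8,1,-0.5,0.5,-1.9,0.5],[0.4,0.7,1,0,0,0,0.5],[0.4,0,1,0,0,0,0.5],[0,0,0,0,0,0,0.5]]]' 50
python3 - <<'E'
from h import *
goal(bw(-51.5,60,45),188,-14.5)
goal(bw(-51.5,60,30),188,-14.5)
E
```

```text
time: 17.3
tcp_pos: [488.8, 99.6, 56.9]
tcp_rot: [0.125, -0.069, 0.99, 0.009]
ft_force: [0.4, -0.2, -1.6]
width: 0.684
t 17.3 tcp [488.75  99.64  56.85] shift cm [ 0.13 -0.13  1.19] turn [-0.01 -0.09 -0.01] | shift after turn [ 0.13 -0.13  1.19] F [ 0.39 -0.21 -1.6 ] w 0.684
t 17.3 tcp [488.75  99.64  56.85] shift cm [ 0.5  -0.13  2.64] turn [-0.01 -0.09 -0.01] | shift after turn [ 0.5  -0.13  2.64] F [ 0.39 -0.21 -1.6 ] w 0.684
```

```bash

python3 -m handwheel '[[[0.1,-0.1,1,0,0,0,0.5],[0.2,0,0.8,0,0,0,0.5],[0.2,0,0.6,0,0,0,0.5],[0,0,0,0,0,0,0.5]]]' 50
python3 - <<'E'
from h import *
goal(bw(-51.5,60,26.5),188,-14.5)
for n in("side",): cv2.imwrite(f"pics/{n}9.png",grab_frame(n))
s=cv2.imread("pics/side9.png")[200:290,305:405]
cv2.imwrite("pics/d9.png",cv2.resize(s,None,fx=6,fy=6,interpolation=2))
E
```

```text
time: 17.7
tcp_pos: [490.7, 98.4, 29.3]
tcp_rot: [0.124, -0.069, 0.99, 0.009]
ft_force: [-0.8, 0.4, -1.7]
width: 0.68
t 17.7 tcp [490.7   98.41  29.29] shift cm [0.07 0.01 0.27] turn [-0.02 -0.19 -0.05] | shift after turn [0.07 0.01 0.27] F [-0.77  0.4  -1.69] w 0.680
```

View pics/d9.png

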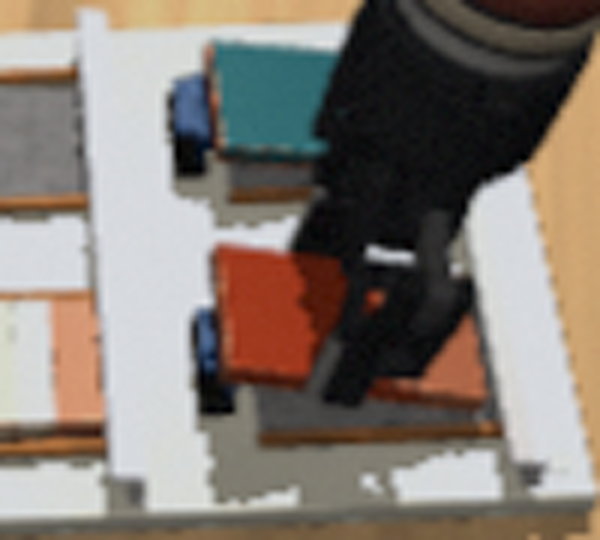

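```bash

python3 -m handwheel '[[[0.1,0,0.25,0,0,0,0.5],[0,0,0,0,0,0,0.5]]]' 50
python3 -m handwheel '[[[0.05,0,0.15,0,0,0,0.5],[0,0,0,0,0,0,0.5]]]' 50
python3 -m handwheel '[[[0.02,0,0.1,0,0,0,0.5],[0,0,0,0,0,0,0.5]]]' 50
python3 - <<'E'
from h import *
goal(bw(-51.5,60,25),188,-14.5)
E
```

```text
time: 17.95
tcp_pos: [491.3, 98.3, 27.4]
tcp_rot: [0.125, -0.069, 0.99, 0.009]
ft_force: [-0.2, 0.0, -0.4]
width: 0.683
time: 18.15
tcp_pos: [491.8, 98.3, 26.4]
tcp_rot: [0.126, -0.069, 0.99, 0.009]
ft_force: [0.3, 0.0, -1.2]
width: 0.686
time: 18.35
tcp_pos: [492.3, 98.3, 25.8]
tcp_rot: [0.127, -0.069, 0.99, 0.009]
ft_force: [-0.7, -0.7, -0.8]
width: 0.677
t 18.4 tcp [492.26  98.34  25.77] shift cm [0.17 0.04 0.04] turn [-0.05  0.07 -0.06] | shift after turn [0.17 0.04 0.04] F [-0.68 -0.73 -0.8 ] w 0.677
```

```bash

python3 -m handwheel '[[[0.3,0.03,-0.075,0,0,0,0.5],[0.3,0,-0.075,0,0,0,0.5],[0,0,0,0,0,0,0.5]]]' 50
python3 -m handwheel '[[[0.25,0,-0.06,0,0,0,0.5],[0,0,0,0,0,0,0.5]]]' 50
python3 -m handwheel '[[[0.2,0,-0.05,0,0,0,0.5],[0,0,0,0,0,0,0.5]]]' 50
python3 -m handwheel '[[[0.15,0,-0.04,0,0,0,0.5],[0,0,0,0,0,0,0.5]]]' 50
python3 - <<'E'
from h import *
goal(bw(-62.5,60,25.5),188,-14.5)
E
```

```text
time: 18.65
tcp_pos: [485.6, 97.8, 25.8]
tcp_rot: [0.127, -0.069, 0.99, 0.009]
ft_force: [0.5, 1.2, -1.4]
width: 0.682
time: 18.85
tcp_pos: [482.6, 97.4, 25.8]
tcp_rot: [0.127, -0.069, 0.99, 0.009]
ft_force: [0.2, -0.8, -1.0]
width: 0.682
time: 19.05
tcp_pos: [481.1, 97.1, 26.2]
tcp_rot: [0.127, -0.069, 0.989, 0.008]
ft_force: [0.6, 0.4, -1.4]
width: 0.681
time: 19.25
tcp_pos: [481.1, 97.0, 27.1]
tcp_rot: [0.129, -0.069, 0.989, 0.009]
ft_force: [0.2, 0.5, -1.5]
width: 0.684
t 19.2 tcp [481.1   97.01  27.07] shift cm [0.17 0.02 0.12] turn [-0.06  0.38 -0.07] | shift after turn [0.17 0.02 0.12] F [ 0.22  0.53 -1.48] w 0.684
```

```bash

python3 -m handwheel '[[[0.1,0,0.2,0,1.3,0,0.5],[0.05,0,0.2,0,1.3,0,0.5],[0,0,0,0,0,0,0.5]]]' 50
python3 -m handwheel '[[[0,0,0.15,0,1.2,0,0.5],[0,0,0.08,0,1,0,0.5],[0,0,0,0,0,0,0.5]]]' 50
python3 - <<'E'
from h import *
goal(bw(-61.5,60,21.5),188,-9.5)
for n in("side",): cv2.imwrite(f"pics/{n}10.png",grab_frame(n))
s=cv2.imread("pics/side10.png")[200:290,305:405]
cv2.imwrite("pics/d10.png",cv2.resize(s,None,fx=6,fy=6,interpolation=2))
E
```

```text
time: 19.55
tcp_pos: [481.4, 96.9, 23.2]
tcp_rot: [0.105, -0.069, 0.992, 0.007]
ft_force: [-0.1, 0.2, -1.4]
width: 0.679
time: 19.85
tcp_pos: [481.2, 96.9, 20.1]
tcp_rot: [0.083, -0.069, 0.994, 0.005]
ft_force: [-0.2, -0.4, -1.5]
width: 0.684
t 19.9 tcp [481.23  96.85  20.06] shift cm [ 0.02  0.04 -0.15] turn [-0.07  0.09 -0.07] | shift after turn [ 0.02  0.04 -0.15] F [-0.21 -0.45 -1.52] w 0.684
```

View pics/d10.png

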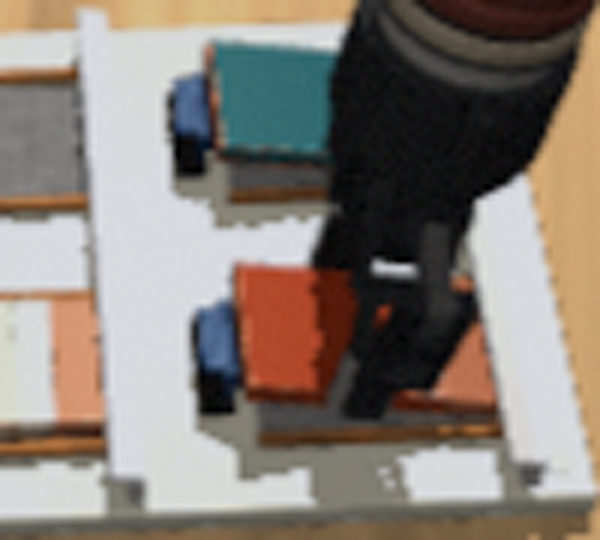

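```bash

python3 -m handwheel '[[[0.15,0,0,0,0,0,0.5],[0,0,0,0,0,0,0.5]]]' 50
python3 -m handwheel '[[[0.1,0,0.03,0,0.3,0,0.5],[0,0,0,0,0,0,0.5]]]' 50
python3 -m handwheel '[[[0,0,0,0,0,0,0.78],[0,0,0,0,0,0,0.85],[0,0,0,0,0,0,0.88]]]' 50
python3 -m handwheel '[[[0,0,-2,0,0,0,0.88],[0,0,-4,0,0,0,0.88],[0,0,-4,0,0,0,0.88],[0,0,-4,0,2,0,0.88],[0,2,-2,0,4,0,0.88],[0,4,0,0,3,0,0.88],[0,4,0,0,0,0,0.88],[0,4,0,0,0,0,0.88]]]' 50
python3 - <<'E'
from h import *
goal([450,250,150],188)
for n in("side","top"): cv2.imwrite(f"pics/{n}11.png",grab_frame(n))
cv2.imwrite("pics/e11.png",cv2.resize(cv2.imread("pics/top11.png")[200:400,100:400],(750,500)))
s=cv2.imread("pics/side11.png")[180:290,305:405]
cv2.imwrite("pics/d11.png",cv2.resize(s,None,fx=5,fy=5,interpolation=2))
E
```

```text
time: 20.1
tcp_pos: [481.2, 96.8, 20.4]
tcp_rot: [0.085, -0.069, 0.994, 0.005]
ft_force: [-0.4, 1.1, -1.2]
width: 0.683
time: 20.3
tcp_pos: [481.1, 96.8, 20.4]
tcp_rot: [0.084, -0.069, 0.994, 0.005]
ft_force: [1.8, 0.0, -2.3]
width: 0.685
time: 20.6
tcp_pos: [478.6, 96.6, 19.6]
tcp_rot: [0.081, -0.069, 0.994, 0.005]
ft_force: [0.1, -0.9, -0.7]
width: 0.881
time: 21.4
tcp_pos: [430.1, 231.8, 182.8]
tcp_rot: [-0.004, -0.064, 0.998, -0.001]
ft_force: [0.2, 0.3, -0.2]
width: 0.876
t 21.4 tcp [430.07 231.82 182.83] shift cm [-2.23  1.55  3.26] turn [-0.08 -0.45 -0.66] | shift after turn [-2.23  1.52  3.28] F [ 0.17  0.31 -0.18] w 0.876
```

View pics/d11.png

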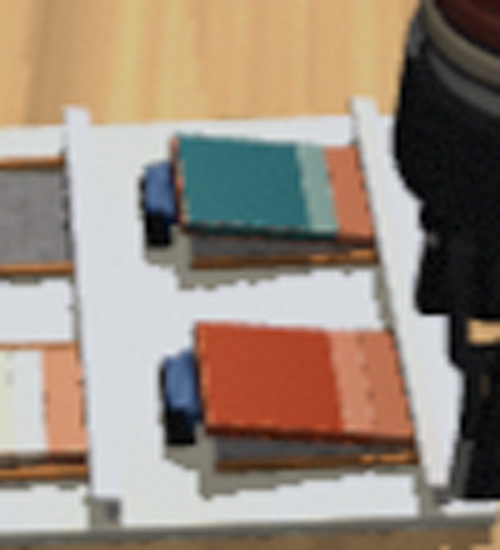

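View pics/e11.png

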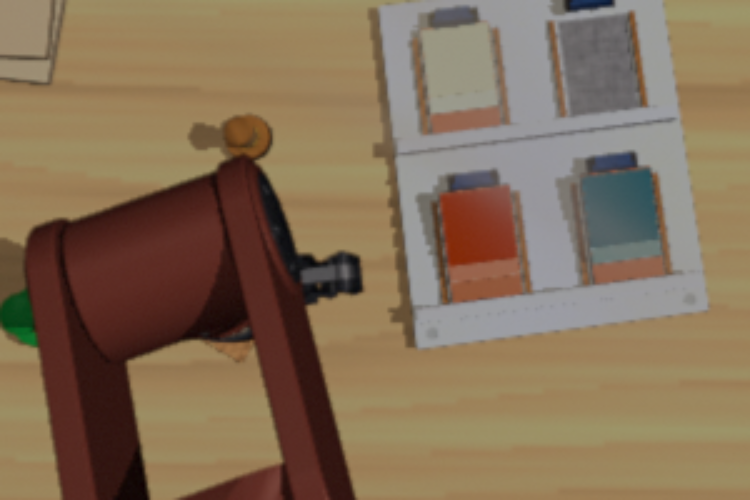

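Both tiles are laid properly in holder_1 and holder_2. Now I'll locate the press and the mat.

```bash
python3 - <<'E'
from h import *
np.set_printoptions(precision=1,suppress=True)
print("mat",cast("top",189.1,312.8,4))
print("knob top",two((180,310),(381,337)),cast("top",180,310,70),cast("side",381,338,72))
print("foot",cast("top",184.6,311.1,18))
a=cv2.imread("pics/side0.png")[310:390,340:420];b=cv2.imread("pics/side11.png")[310:390,340:420]
cv2.imwrite("pics/d12.png",np.hstack([cv2.resize(a,None,fx=5,fy=5,interpolation=2),cv2.resize(b,None,fx=5,fy=5,interpolation=2)]))
E
```

```text
mat [439.8 315.1   4. ]
knob top (array([443.3, 318.4,  71.6]), np.float64(0.7230503434588467)) [443.  318.9  70. ] [443.8 320.7  72. ]
foot [442.8 321.6  18. ]
```

View pics/d12.png

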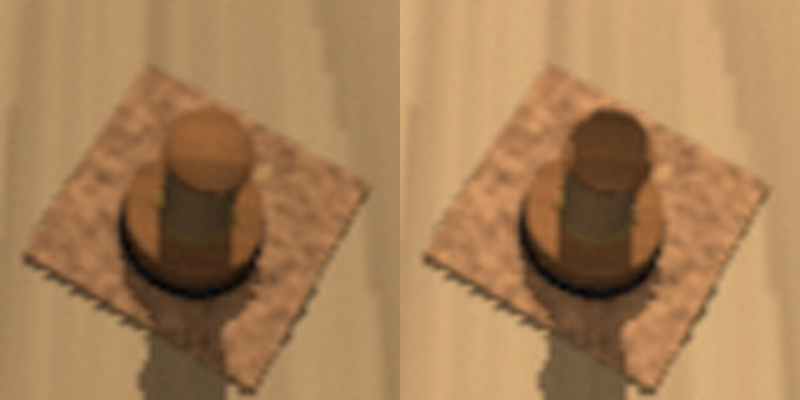

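```bash

python3 -m handwheel '[[[0,3,0,0,-0.4,-0.6,0.8],[-1,3,1,0,0,0,0.8],[0,2.5,2,0,0,0,0.8],[0,0,2,0,0,0,0.8],[0,0,0,0,0,0,0.8]]]' 50
python3 - <<'E'
from h import *
goal([443.3,319.5,110],188)
E
```

```text
time: 22.0
tcp_pos: [425.9, 320.3, 130.4]
tcp_rot: [-0.001, -0.073, 0.997, -0.002]
ft_force: [0.1, 0.0, 0.2]
width: 0.802
t 22.0 tcp [425.89 320.35 130.39] shift cm [-1.72 -0.33  2.03] turn [-0.19 -0.19  0.41] | shift after turn [-1.71 -0.33  2.04] F [0.06 0.02 0.19] w 0.802
```

```bash

python3 -m handwheel '[[[-1.7,-0.3,1,-0.2,-0.2,0.4,0.8],[0,0,1,0,0,0,0.8],[0,0,0,0,0,0,0.8]]]' 50
python3 - <<'E'
from h import *
goal([443.3,319.5,70],188)
for n in("side","top"): cv2.imwrite(f"pics/{n}13.png",grab_frame(n))
t=cv2.imread("pics/top13.png")[230:390,100:260];s=cv2.imread("pics/side13.png")[250:410,300:460]
cv2.imwrite("pics/d13.png",np.hstack([cv2.resize(t,(400,400)),cv2.resize(s,(400,400))]))
E
```

```text
time: 22.3
tcp_pos: [442.8, 317.6, 110.1]
tcp_rot: [-0.001, -0.069, 0.998, -0.001]
ft_force: [-0.4, -0.1, 0.1]
width: 0.803
t 22.3 tcp [442.85 317.59 110.13] shift cm [-0.08  0.19  4.01] turn [-0.07 -0.13 -0.08] | shift after turn [-0.07  0.18  4.01] F [-0.43 -0.13  0.06] w 0.803
```

View pics/d13.png

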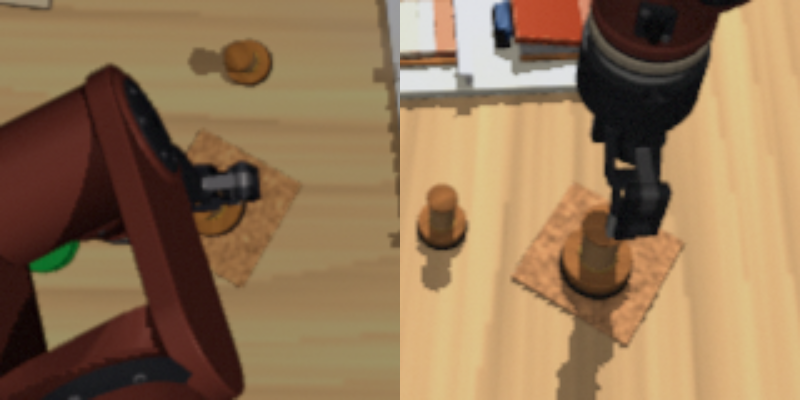

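```bash

python3 -m handwheel '[[[-0.1,0.2,1.5,0,-0.1,0,0.8],[0,0,1.5,0,0,0,0.8],[0,0,1,0,0,0,0.8],[0,0,0,0,0,0,0.8]]]' 50
python3 - <<'E'
from h import *
goal([443.3,319.5,25],188)
E
python3 -m handwheel '[[[0,0,1.5,0,0,0,0.8],[0,0,1.5,0,0,0,0.8],[0,0,0.8,0,0,0,0.8],[0,0,0,0,0,0,0.8]]]' 50
python3 - <<'E'
from h import *
goal([443.3,319.5,25],188)
E
```

```text
time: 22.8
tcp_pos: [444.8, 320.8, 70.1]
tcp_rot: [0.002, -0.069, 0.998, 0.001]
ft_force: [-0.7, -0.5, 0.4]
width: 0.8
t 22.8 tcp [444.79 320.84  70.12] shift cm [ 0.19 -0.12  4.51] turn [ 0.04  0.28 -0.05] | shift after turn [ 0.17 -0.11  4.51] F [-0.73 -0.53  0.37] w 0.800
time: 23.2
tcp_pos: [444.3, 320.8, 28.3]
tcp_rot: [0.002, -0.07, 0.998, 0.0]
ft_force: [-0.5, 0.3, 0.3]
width: 0.803
t 23.2 tcp [444.29 320.83  28.3 ] shift cm [ 0.12 -0.12  0.33] turn [ 0.01  0.21 -0.02] | shift after turn [ 0.12 -0.12  0.33] F [-0.54  0.32  0.3 ] w 0.803
```

```bash

python3 -m handwheel '[[[0.1,-0.1,0.3,0,0.2,0,0.8],[0,0,0,0,0,0,0.4],[0,0,0,0,0,0,0.2],[0,0,0,0,0,0,0.2],[0,0,0,0,0,0,0.2],[0,0,0,0,0,0,0.2],[0,0,0,0,0,0,0.2]]]' 80
python3 - <<'E'
from h import *
goal([443.3,319.5,25],188)
E
python3 -m handwheel '[[[0,0,-1,0,0,0,0.2],[0,0,-2,0,0,0,0.2],[0,0,-3,0,0,0,0.2],[0,0,-3,0,0,0,0.2],[0,0,0,0,0,0,0.2],[0,0,0,0,0,0,0.2]]]' 80
python3 - <<'E'
from h import *
goal([443.3,319.5,115],188)
for n in("side","top"): cv2.imwrite(f"pics/{n}14.png",grab_frame(n))
t=cv2.imread("pics/top14.png")[230:390,100:260];s=cv2.imread("pics/side14.png")[250:410,300:460]
cv2.imwrite("pics/d14.png",np.hstack([cv2.resize(t,(400,400)),cv2.resize(s,(400,400))]))
E
```

```text
time: 23.9
tcp_pos: [443.9, 320.1, 25.7]
tcp_rot: [0.001, -0.07, 0.998, 0.001]
ft_force: [0.0, 0.8, -1.8]
width: 0.326
t 23.9 tcp [443.9  320.15  25.74] shift cm [ 0.07 -0.06  0.07] turn [ 0.06  0.09 -0.01] | shift after turn [ 0.07 -0.06  0.07] F [ 0.03  0.75 -1.79] w 0.326
time: 24.5
tcp_pos: [440.7, 318.0, 117.5]
tcp_rot: [-0.003, -0.07, 0.998, -0.001]
ft_force: [-0.0, -0.9, -4.2]
width: 0.327
t 24.5 tcp [440.72 317.98 117.46] shift cm [-0.28  0.12  0.24] turn [-0.12 -0.31 -0.01] | shift after turn [-0.28  0.11  0.25] F [-0.02 -0.89 -4.15] w 0.327
```

View pics/d14.png

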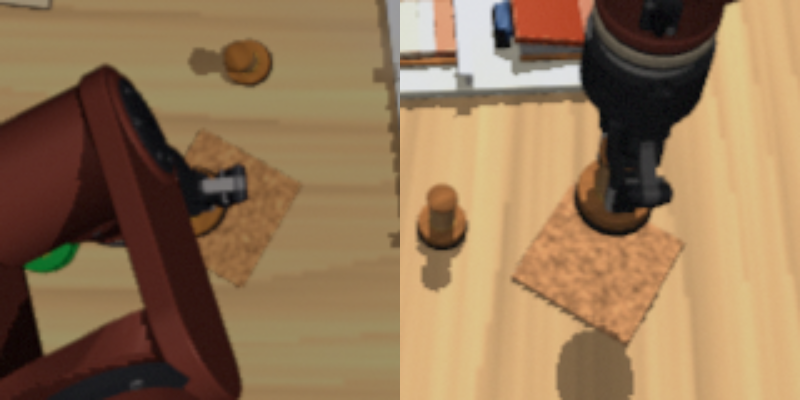

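The press is held with the opening at 27.7 mm and about 3.5–4 N of weight. Next I'll check the foot's position against the tool and move to holder_1.

```bash
python3 - <<'E'
from h import *
np.set_printoptions(precision=1,suppress=True)
print("foot mid",cast("side",385.4,334,105))
goal(bw(-62,60,110),188)
E
python3 -m handwheel '[[[-0.3,-2.5,0,0,-0.2,0,0.2],[-0.5,-3.8,0,0,0,0,0.2],[-0.7,-3.8,0,0,0,0,0.2],[-0.7,-3.8,0,0,0,0,0.2],[-0.7,-3.6,0,0,0,0,0.2],[-0.5,-3,0,0,0,0,0.2],[0,0,0,0,0,0,0.2]]]' 80
python3 - <<'E'
from h import *
goal(bw(-62,60,70),188)
E
```

```text
foot mid [439.9 330.3 105. ]
t 24.6 tcp [440.83 318.07 116.92] shift cm [ -0.84 -22.43   0.74] turn [-0.12 -0.33 -0.02] | shift after turn [ -0.83 -22.43   0.69] F [-0.44 -0.1  -4.1 ] w 0.324
time: 25.3
tcp_pos: [496.4, 112.0, 103.7]
tcp_rot: [-0.011, -0.072, 0.997, -0.003]
ft_force: [-0.1, 0.8, -3.7]
width: 0.327
t 25.3 tcp [496.4  111.97 103.71] shift cm [ 1.73 -1.23  3.42] turn [-0.24 -1.33  0.26] | shift after turn [ 1.81 -1.25  3.37] F [-0.08  0.77 -3.65] w 0.327
```

```bash

python3 -m handwheel '[[[1,-0.8,0.5,-0.2,-1.3,0.2,0.2],[0.7,-0.4,0.5,0,0,0,0.2],[0,0,0,0,0,0,0.2],[0,0,0,0,0,0,0.2]]]' 80
python3 - <<'E'
from h import *
goal(bw(-62,60,70),188)
E
```

```text
time: 25.7
tcp_pos: [476.6, 97.4, 88.2]
tcp_rot: [-0.005, -0.069, 0.998, 0.001]
ft_force: [0.1, 0.3, -2.8]
width: 0.324
t 25.7 tcp [476.59  97.4   88.25] shift cm [-0.38 -0.08  1.82] turn [ 0.12 -0.59 -0.1 ] | shift after turn [-0.36 -0.08  1.82] F [ 0.12  0.27 -2.8 ] w 0.324
```

```bash

python3 -m handwheel '[[[-0.3,-0.1,0.6,0.1,-0.6,-0.1,0.2],[0,0,0.6,0,0,0,0.2],[0,0,0.4,0,0,0,0.2],[0,0,0,0,0,0,0.2],[0,0,0,0,0,0,0.2]]]' 80
python3 - <<'E'
from h import *
goal(bw(-62,60,62),188)
for n in("side","top"): cv2.imwrite(f"pics/{n}15.png",grab_frame(n))
s=cv2.imread("pics/side15.png")[180:290,295:415]
cv2.imwrite("pics/d15.png",cv2.resize(s,None,fx=5,fy=5,interpolation=2))
E
```

```text
time: 26.2
tcp_pos: [480.9, 99.1, 70.9]
tcp_rot: [0.001, -0.071, 0.997, 0.0]
ft_force: [-0.1, 0.3, -2.9]
width: 0.325
t 26.2 tcp [480.88  99.08  70.86] shift cm [ 0.09 -0.19  0.89] turn [0.05 0.11 0.18] | shift after turn [ 0.09 -0.19  0.89] F [-0.1   0.27 -2.93] w 0.325
```

View pics/d15.png

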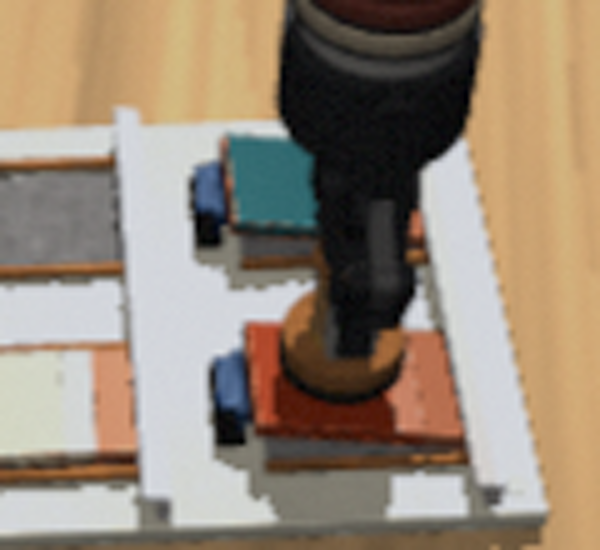

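```bash

python3 -m handwheel '[[[0.1,-0.2,0.4,0,0.1,0.1,0.2],[0,0,0.3,0,0,0,0.2],[0,0,0,0,0,0,0.2]]]' 80
python3 - <<'E'
from h import *
goal(bw(-62,60,58),188)
E
python3 -m handwheel '[[[0,0,0.3,0,0,0,0.2],[0,0,0,0,0,0,0.2]]]' 80
python3 -m handwheel '[[[0,0,0.3,0,0,0,0.2],[0,0,0,0,0,0,0.2]]]' 80
python3 - <<'E'
from h import *
goal(bw(-62,60,58),188)
E
```

```text
time: 26.6
tcp_pos: [480.8, 96.6, 64.1]
tcp_rot: [0.001, -0.07, 0.998, 0.0]
ft_force: [0.1, 0.1, -3.7]
width: 0.323
t 26.6 tcp [480.77  96.59  64.12] shift cm [0.04 0.06 0.61] turn [0.03 0.1  0.06] | shift after turn [0.04 0.06 0.61] F [ 0.08  0.1  -3.73] w 0.323
time: 26.8
tcp_pos: [480.7, 96.5, 60.8]
tcp_rot: [0.001, -0.07, 0.998, 0.0]
ft_force: [-0.8, 0.4, -3.8]
width: 0.323
time: 27.0
tcp_pos: [480.7, 96.5, 57.5]
tcp_rot: [0.001, -0.07, 0.998, 0.0]
ft_force: [-0.5, 0.8, -2.6]
width: 0.322
t 27.0 tcp [480.73  96.51  57.55] shift cm [ 0.04  0.06 -0.05] turn [0.04 0.09 0.04] | shift after turn [ 0.04  0.06 -0.05] F [-0.53  0.81 -2.55] w 0.322
```

```bash

python3 -m handwheel '[[[0,0.05,0.3,0,0,0,0.2],[0,0,0,0,0,0,0.2]]]' 90
python3 -m handwheel '[[[0,0,0.3,0,0,0,0.2],[0,0,0,0,0,0,0.2]]]' 90
python3 -m handwheel '[[[0,0,0.3,0,0,0,0.2],[0,0,0,0,0,0,0.2]]]' 90
python3 - <<'E'
from h import *
goal(bw(-62,60,43.7),188)
E
```

```text
time: 27.2
tcp_pos: [481.4, 96.9, 55.5]
tcp_rot: [0.001, -0.07, 0.998, 0.0]
ft_force: [-1.0, -0.1, -2.3]
width: 0.32
time: 27.4
tcp_pos: [481.9, 97.0, 52.7]
tcp_rot: [0.002, -0.07, 0.998, 0.0]
ft_force: [-0.2, 1.0, -3.0]
width: 0.324
time: 27.6
tcp_pos: [482.3, 97.1, 49.3]
tcp_rot: [0.002, -0.07, 0.998, 0.0]
ft_force: [-0.1, -0.2, -3.4]
width: 0.317
t 27.6 tcp [482.28  97.09  49.31] shift cm [0.2  0.03 0.56] turn [0.01 0.27 0.05] | shift after turn [0.2  0.03 0.56] F [-0.06 -0.21 -3.36] w 0.317
```

```bash
python3 - <<'E'
from h import *
cv2.imwrite("pics/side16.png",grab_frame("side"))
s=cv2.imread("pics/side16.png")[180:290,295:415]
cv2.imwrite("pics/d16.png",cv2.resize(s,None,fx=5,fy=5,interpolation=2))
E
```

```text
(no output)
```

View pics/d16.png

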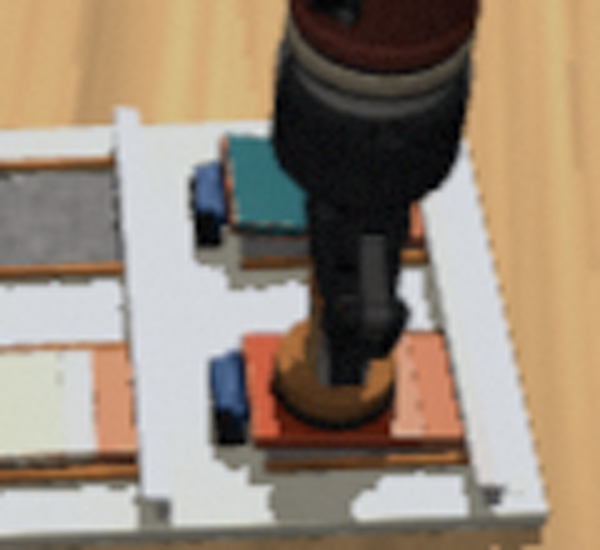

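```bash

python3 -m handwheel '[[[0.1,0,0.2,0,0.2,0,0.2],[0,0,0,0,0,0,0.2]]]' 90
python3 -m handwheel '[[[0,0,0.2,0,0,0,0.2],[0,0,0,0,0,0,0.2]]]' 90
python3 -m handwheel '[[[0,0,0.2,0,0,0,0.2],[0,0,0,0,0,0,0.2]]]' 90
python3 - <<'E'
from h import *
goal(bw(-62,60,43.7),188)
cv2.imwrite("pics/side17.png",grab_frame("side"))
s=cv2.imread("pics/side17.png")[180:290,295:415]
cv2.imwrite("pics/d17.png",cv2.resize(s,None,fx=5,fy=5,interpolation=2))
E
```

```text
time: 27.85
tcp_pos: [481.9, 97.1, 47.4]
tcp_rot: [0.001, -0.07, 0.998, 0.0]
ft_force: [0.1, 0.2, -3.3]
width: 0.324
time: 28.05
tcp_pos: [481.1, 97.0, 44.8]
tcp_rot: [0.0, -0.07, 0.998, 0.0]
ft_force: [-0.0, -0.2, -2.6]
width: 0.319
time: 28.25
tcp_pos: [481.7, 97.3, 43.7]
tcp_rot: [0.0, -0.07, 0.998, 0.0]
ft_force: [0.2, -1.0, -3.4]
width: 0.318
t 28.2 tcp [481.66  97.3   43.74] shift cm [ 0.14 -0.    0.  ] turn [0.04 0.06 0.05] | shift after turn [ 0.14 -0.    0.  ] F [ 0.16 -1.01 -3.38] w 0.318
```

View pics/d17.png

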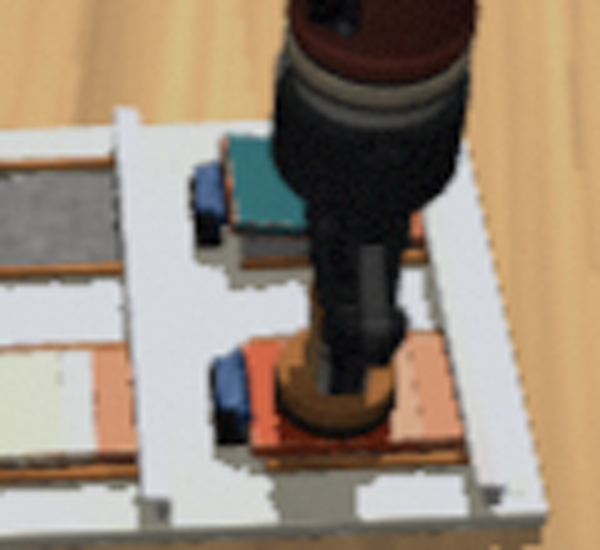

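A zero row re-targets to the measured pose and lets the force relax, which explains the low readings. From here I'll read the force at the end of pressing rows.

```bash

python3 -m handwheel '[[[0,0,0.2,0,0,0,0.2]]]' 100
python3 -m handwheel '[[[0,0,0.3,0,0,0,0.2]]]' 100
python3 -m handwheel '[[[0,0,0.3,0,0,0,0.2]]]' 100
python3 - <<'E'
from h import *
goal(bw(-62,60,43.7),188)
cv2.imwrite("pics/side18.png",grab_frame("side"))
goal(bw(-62,60,43.7),188)
s=cv2.imread("pics/side18.png")[180:290,295:415]
cv2.imwrite("pics/d18.png",cv2.resize(s,None,fx=5,fy=5,interpolation=2))
E
```

```text
time: 28.4
tcp_pos: [481.9, 97.6, 43.4]
tcp_rot: [0.0, -0.07, 0.998, 0.001]
ft_force: [-9.3, 1.6, 22.2]
width: 0.324
time: 28.5
tcp_pos: [482.1, 97.7, 43.4]
tcp_rot: [-0.001, -0.07, 0.998, 0.0]
ft_force: [-12.4, -1.3, 29.0]
width: 0.321
time: 28.6
tcp_pos: [482.1, 97.7, 43.5]
tcp_rot: [-0.003, -0.071, 0.997, 0.0]
ft_force: [-11.1, -0.9, 22.1]
width: 0.321
t 28.6 tcp [482.06  97.67  43.48] shift cm [ 0.19 -0.03 -0.02] turn [ 0.03 -0.29  0.11] | shift after turn [ 0.19 -0.03 -0.02] F [-11.07  -0.86  22.09] w 0.321
t 28.6 tcp [482.07  97.66  43.48] shift cm [ 0.19 -0.03 -0.02] turn [ 0.03 -0.29  0.11] | shift after turn [ 0.19 -0.03 -0.02] F [-10.1   -1.15  22.23] w 0.319
```

View pics/d18.png

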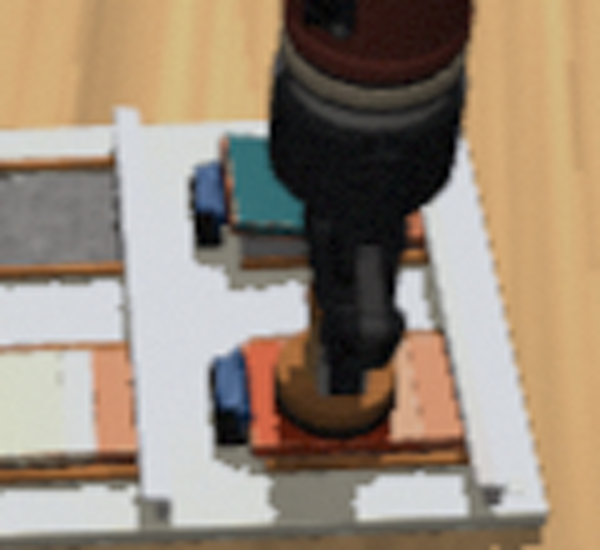

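```bash

python3 -m handwheel '[[[0,0,-1,0,0,0,0.2],[0,0,-2,0,0.3,0,0.2],[0,-1,-2,0,0,0,0.2],[0,-3,-1,0,0,0,0.2],[0,-3,0,0,0,0,0.2],[0,-3,0,0,0,0,0.2],[0,-1.5,0,0,0,0,0.2],[0,0,0,0,0,0,0.2]]]' 90
python3 - <<'E'
from h import *
goal(bw(-62,-60,75),188)
cv2.imwrite("pics/side19.png",grab_frame("side"));cv2.imwrite("pics/top19.png",grab_frame("top"))
s=cv2.imread("pics/side19.png")[180:290,255:415]
cv2.imwrite("pics/d19.png",cv2.resize(s,None,fx=5,fy=5,interpolation=2))
E
```

```text
time: 29.45
tcp_pos: [497.8, -19.5, 104.2]
tcp_rot: [-0.006, -0.072, 0.997, -0.0]
ft_force: [-0.2, 0.9, -3.4]
width: 0.325
t 29.4 tcp [497.79 -19.48 104.15] shift cm [ 0.08 -0.21  2.92] turn [-0.   -0.64  0.29] | shift after turn [ 0.11 -0.21  2.92] F [-0.22  0.85 -3.43] w 0.325
```

View pics/d19.png

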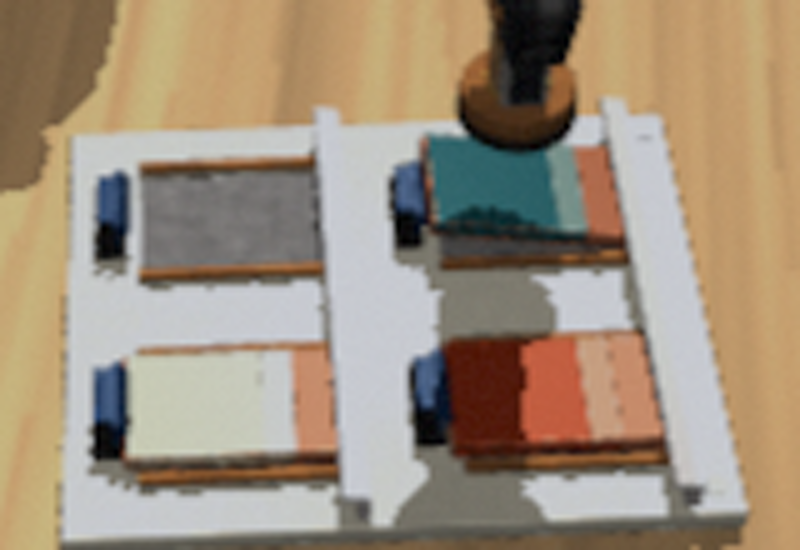

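```bash
python3 - <<'E'
from h import *
im=cv2.imread("pics/side19.png")
a=cv2.resize(im[240:285,268:328],(800,600)[0:2] and (600,450)[:2],interpolation=2)
cv2.imwrite("pics/d20a.png",np.hstack([cv2.resize(im[245:280,268:328],(400,234)),cv2.resize(im[245:280,333:393],(400,234))]))
E
```

```text
(no output)
```

View pics/d20a.png

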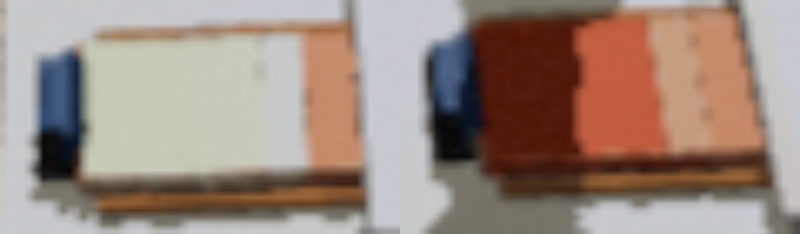

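```bash
python3 - <<'E'
from h import *
np.set_printoptions(precision=1,suppress=True)
def tob(p):
    c,s=np.cos(np.radians(8)),np.sin(np.radians(8));d=p[:2]-B;return np.array([c*d[0]+s*d[1],-s*d[0]+c*d[1]])
for n,q in {'cream catch':(280.7,271.9),'cream lip':(322.3,270.7),'red catch':(346.2,268.6),'red lip':(388.5,267.4)}.items(): print(n,tob(cast("side",*q,22)))
goal(bw(-62,-60,75),188)
E
python3 -m handwheel '[[[0.1,-0.2,1.2,0,-0.6,0.3,0.2],[0,0,1.2,0,0,0,0.2],[0,0,0.8,0,0,0,0.2],[0,0,0,0,0,0,0.2]]]' 90
python3 - <<'E'
from h import *
goal(bw(-62,-60,60),188)
E
```

```text
cream catch [119.3  90.1]
cream lip [28.1 91.3]
red catch [-24.8  88.1]
red lip [-118.3   89.4]
t 29.6 tcp [497.11 -17.75 103.84] shift cm [ 0.04 -0.4   2.88] turn [ 0.07 -0.7   0.37] | shift after turn [ 0.07 -0.39  2.88] F [-0.93  0.03 -2.81] w 0.319
time: 29.95
tcp_pos: [494.8, -16.4, 69.2]
tcp_rot: [-0.002, -0.072, 0.997, 0.002]
ft_force: [-0.2, -0.0, -3.8]
width: 0.321
t 29.9 tcp [494.84 -16.42  69.21] shift cm [-0.14 -0.56  0.92] turn [ 0.21 -0.2   0.24] | shift after turn [-0.14 -0.56  0.92] F [-0.2  -0.01 -3.82] w 0.321
```

The red tile's near edge runs parallel to its strip just as the fixed cream tile's does (1.2 against 1.3 mm), so it is flat and home. Next is holder_2.

```bash

python3 -m handwheel '[[[-0.1,-0.5,0,0.2,-0.2,0.2,0.2],[0,0,0.2,0,0,0,0.2],[0,0,0,0,0,0,0.2]]]' 90
python3 - <<'E'
from h import *
goal(bw(-62,-60,62),188)
E
```

```text
time: 30.25
tcp_pos: [496.9, -20.7, 67.0]
tcp_rot: [-0.0, -0.071, 0.997, 0.0]
ft_force: [-0.1, -0.2, -3.7]
width: 0.321
t 30.2 tcp [496.88 -20.68  66.97] shift cm [ 0.01 -0.11  0.5 ] turn [ 0.   -0.01  0.11] | shift after turn [ 0.01 -0.11  0.5 ] F [-0.11 -0.2  -3.68] w 0.321
```

```bash

python3 -m handwheel '[[[0,-0.1,0.3,0,0,0,0.2],[0,0,0.3,0,0,0,0.2],[0,0,0,0,0,0,0.2]]]' 90
python3 - <<'E'
from h import *
goal(bw(-62,-60,58),188)
E
python3 -m handwheel '[[[0,0,0.3,0,0,0,0.2],[0,0,0.2,0,0,0,0.2]]]' 90
python3 -m handwheel '[[[0,0,0.2,0,0,0,0.2],[0,0,0.2,0,0,0,0.2]]]' 90
python3 - <<'E'
from h import *
goal(bw(-62,-60,43.6),188)
E
```

```text
time: 30.55
tcp_pos: [498.1, -22.0, 61.5]
tcp_rot: [0.001, -0.071, 0.998, -0.0]
ft_force: [0.2, -0.4, -3.0]
width: 0.322
t 30.6 tcp [498.08 -22.01  61.49] shift cm [0.11 0.04 0.35] turn [-0.03  0.11  0.1 ] | shift after turn [0.11 0.04 0.35] F [ 0.2  -0.41 -2.99] w 0.322
time: 30.75
tcp_pos: [498.5, -22.2, 56.8]
tcp_rot: [0.001, -0.071, 0.998, -0.0]
ft_force: [-2.6, 0.1, 1.3]
width: 0.32
time: 30.95
tcp_pos: [499.0, -22.4, 54.4]
tcp_rot: [0.001, -0.071, 0.997, -0.0]
ft_force: [-0.2, -0.7, -3.3]
width: 0.322
t 30.9 tcp [499.05 -22.36  54.36] shift cm [0.2  0.09 1.08] turn [-0.06  0.14  0.11] | shift after turn [0.2  0.09 1.08] F [-0.19 -0.71 -3.34] w 0.322
```

```bash

python3 -m handwheel '[[[0.1,0.05,0.2,0,0.1,0,0.2],[0.05,0,0.25,0,0,0,0.2]]]' 90
python3 -m handwheel '[[[0.05,0,0.25,0,0,0,0.2],[0.05,0,0.25,0,0,0,0.2]]]' 90
python3 -m handwheel '[[[0.05,0,0.25,0,0,0,0.2],[0.05,0,0.25,0,0,0,0.2]]]' 90
python3 - <<'E'
from h import *
goal(bw(-62,-60,43.6),188)
E
```

```text
time: 31.15
tcp_pos: [498.7, -22.2, 50.1]
tcp_rot: [0.002, -0.071, 0.998, -0.001]
ft_force: [0.4, 0.4, -1.6]
width: 0.32
time: 31.35
tcp_pos: [498.5, -22.2, 44.8]
tcp_rot: [0.003, -0.071, 0.998, -0.001]
ft_force: [-0.3, 0.3, -2.5]
width: 0.321
time: 31.55
tcp_pos: [498.5, -22.0, 43.3]
tcp_rot: [0.002, -0.071, 0.997, -0.0]
ft_force: [-9.4, 3.1, 25.7]
width: 0.322
t 31.6 tcp [498.51 -22.03  43.35] shift cm [ 0.15  0.05 -0.03] turn [-0.05  0.23  0.12] | shift after turn [ 0.15  0.05 -0.03] F [-9.43  3.13 25.67] w 0.322
```

Holder_2's tile bottoms at the same height, 43.35 mm, with 26 N. I'll give it one more firm push, then lift and look.

```bash

python3 -m handwheel '[[[0,0,0.3,0,0,0,0.2]]]' 90
python3 -m handwheel '[[[0,0,-1,0,0,0,0.2],[0,0,-2,0,0.3,0,0.2],[0,0,-3,0,0,0,0.2],[0,2,-1,0,0,0,0.2],[0,4,0,0,0,0,0.2],[0,4,0,0,0,0,0.2],[0.4,4,0,0,0,0,0.2],[0.4,4,0,0,0,0,0.2],[0.4,4,0,0,0,0,0.2],[0.4,4,0,0,0,0,0.2]]]' 90
python3 - <<'E'
from h import *
goal([439.8,315.1,100],188)
cv2.imwrite("pics/side21.png",grab_frame("side"));cv2.imwrite("pics/top21.png",grab_frame("top"))
s=cv2.imread("pics/side21.png")[190:300,255:415]
cv2.imwrite("pics/d21.png",cv2.resize(s,None,fx=5,fy=5,interpolation=2))
E
```

```text
time: 31.65
tcp_pos: [498.6, -22.0, 43.4]
tcp_rot: [0.001, -0.071, 0.997, -0.0]
ft_force: [-10.9, 2.2, 25.1]
width: 0.32
time: 32.65
tcp_pos: [441.5, 235.8, 111.4]
tcp_rot: [-0.006, -0.066, 0.998, -0.002]
ft_force: [0.1, -0.4, -2.5]
width: 0.325
t 32.6 tcp [441.53 235.81 111.36] shift cm [-0.89  7.89  1.1 ] turn [-0.21 -0.75 -0.42] | shift after turn [-0.93  7.88  1.14] F [ 0.12 -0.36 -2.53] w 0.325
```

View pics/d21.png

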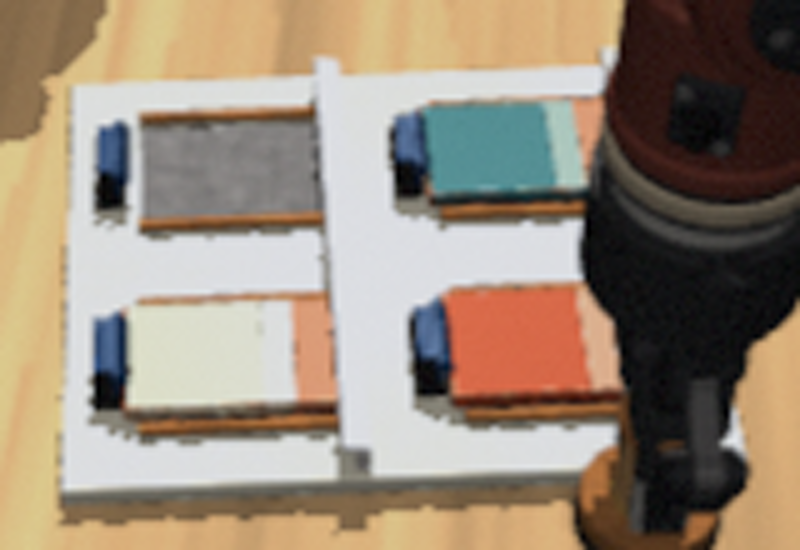

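Both tiles now lie flat under upright catches like the cream one. I'll park the press on the mat.

```bash

python3 -m handwheel '[[[-0.4,3,0,-0.2,-0.7,-0.4,0.2],[-0.3,3,0,0,0,0,0.2],[0,1.5,0.5,0,0,0,0.2],[0,0,0,0,0,0,0.2],[0,0,0,0,0,0,0.2]]]' 90
python3 - <<'E'
from h import *
goal([440.5,316,50],188)
E
```

```text
time: 33.25
tcp_pos: [433.8, 312.5, 101.5]
tcp_rot: [-0.004, -0.074, 0.997, -0.003]
ft_force: [-0.5, -0.7, -3.8]
width: 0.325
t 33.2 tcp [433.81 312.46 101.46] shift cm [-0.76  0.28  5.14] turn [-0.28 -0.48  0.49] | shift after turn [-0.71  0.26  5.15] F [-0.47 -0.71 -3.8 ] w 0.325
```

```bash

python3 -m handwheel '[[[-0.6,0.2,1.5,-0.3,-0.5,0.5,0.2],[0,0,1.5,0,0,0,0.2],[0,0,1.5,0,0,0,0.2],[0,0,0.7,0,0,0,0.2],[0,0,0,0,0,0,0.2],[0,0,0,0,0,0,0.2]]]' 90
python3 - <<'E'
from h import *
goal([440.5,316,26],188)
cv2.imwrite("pics/side22.png",grab_frame("side"))
s=cv2.imread("pics/side22.png")[300:400,320:440]
cv2.imwrite("pics/d22.png",cv2.resize(s,None,fx=5,fy=5,interpolation=2))
E
```

```text
time: 33.85
tcp_pos: [439.0, 308.3, 45.2]
tcp_rot: [-0.002, -0.067, 0.998, -0.002]
ft_force: [-0.2, 0.5, -3.7]
width: 0.32
t 33.9 tcp [439.   308.25  45.23] shift cm [-0.26  0.76  1.92] turn [-0.26 -0.28 -0.29] | shift after turn [-0.26  0.75  1.92] F [-0.2   0.48 -3.71] w 0.320
```

View pics/d22.png

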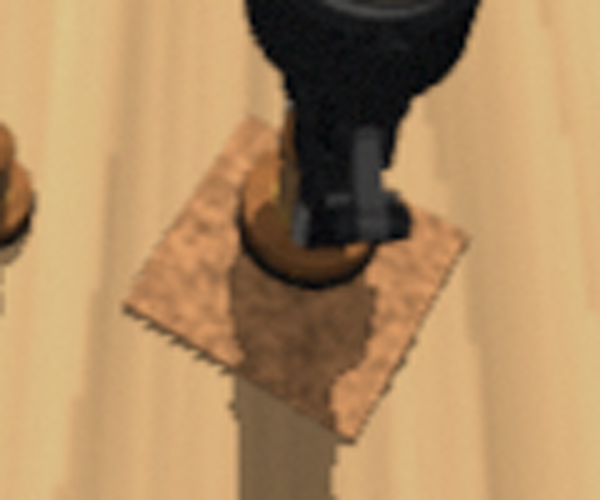

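```bash

python3 -m handwheel '[[[-0.2,0.7,0.5,-0.3,-0.3,-0.3,0.2],[0,0,0.5,0,0,0,0.2],[0,0,0,0,0,0,0.2]]]' 90
python3 - <<'E'
from h import *
goal([440.5,316,26],188)
E
python3 -m handwheel '[[[0,0,0.3,0,0,0,0.2],[0,0,0.2,0,0,0,0.2]]]' 90
python3 -m handwheel '[[[0,0,0.2,0,0,0,0.2]]]' 90
python3 -m handwheel '[[[0,0,0.2,0,0,0,0.2]]]' 90
python3 - <<'E'
from h import *
goal([440.5,316,26],188)
E
```

```text
time: 34.2
tcp_pos: [441.6, 316.9, 36.5]
tcp_rot: [0.002, -0.07, 0.998, 0.001]
ft_force: [-0.2, -0.5, -3.2]
width: 0.322
t 34.2 tcp [441.59 316.91  36.45] shift cm [ 0.13 -0.08  1.04] turn [0.15 0.26 0.04] | shift after turn [ 0.12 -0.07  1.05] F [-0.19 -0.54 -3.19] w 0.322
time: 34.4
tcp_pos: [442.1, 317.5, 31.7]
tcp_rot: [0.003, -0.07, 0.998, 0.002]
ft_force: [-0.1, -0.1, -2.9]
width: 0.323
time: 34.5
tcp_pos: [442.2, 317.6, 29.7]
tcp_rot: [0.003, -0.07, 0.998, 0.002]
ft_force: [-0.0, -0.5, -3.6]
width: 0.321
time: 34.6
tcp_pos: [442.2, 317.6, 27.5]
tcp_rot: [0.003, -0.07, 0.998, 0.002]
ft_force: [0.1, -0.6, -3.0]
width: 0.323
t 34.6 tcp [442.18 317.6   27.46] shift cm [ 0.19 -0.14  0.14] turn [0.17 0.35 0.08] | shift after turn [ 0.19 -0.14  0.15] F [ 0.11 -0.6  -3.05] w 0.323
```

```bash

python3 -m handwheel '[[[0,0,0.15,0.1,0.3,0,0.2],[0,0,0.1,0,0,0,0.2]]]' 90
python3 -m handwheel '[[[0,0,0.1,0,0,0,0.2]]]' 90
python3 -m handwheel '[[[0,0,0,0,0,0,0.2],[0,0,0,0,0,0,0.5],[0,0,0,0,0,0,0.8],[0,0,0,0,0,0,0.8]]]' 50
python3 -m handwheel '[[[0,0,-1,0,0,0,0.8],[0,0,-3,0,0,0,0.8],[0,0,-4,0,0,0,0.8],[0,0,-4,0,0,0,0.8],[0,0,-4,0,0,0,0.8],[2,2,-2,0,0,0,0.8],[4,2,0,0,0,0,0.8],[4,3,0,0,0,0,0.8],[4,3,0,0,0,0,0.8],[0,3,0,0,0,0,0.8]]]' 50
python3 - <<'E'
from h import *
goal([440.5,316,26],188)
for n in("side","top"): cv2.imwrite(f"pics/{n}23.png",grab_frame(n))
cv2.imwrite("pics/s23.png",cv2.resize(cv2.imread("pics/side23.png")[190:400,255:455],None,fx=2.8,fy=2.8,interpolation=2))
E
```

```text
time: 34.8
tcp_pos: [442.1, 317.7, 25.5]
tcp_rot: [-0.0, -0.07, 0.998, 0.0]
ft_force: [-3.0, -0.8, 8.9]
width: 0.325
time: 34.9
tcp_pos: [442.2, 317.7, 25.6]
tcp_rot: [-0.001, -0.07, 0.998, 0.0]
ft_force: [-4.3, -1.0, 6.2]
width: 0.32
time: 35.3
tcp_pos: [444.5, 318.9, 27.3]
tcp_rot: [0.002, -0.07, 0.998, 0.001]
ft_force: [0.7, 0.4, 0.6]
width: 0.792
time: 36.3
tcp_pos: [286.6, 429.4, 224.5]
tcp_rot: [0.007, -0.066, 0.998, 0.005]
ft_force: [-0.1, -0.6, -0.3]
width: 0.799
t 36.3 tcp [286.61 429.41 224.47] shift cm [-13.48 -13.45  19.92] turn [ 0.54  0.84 -0.45] | shift after turn [-13.66 -13.37  19.85] F [-0.1  -0.59 -0.32] w 0.799
```

View pics/s23.png

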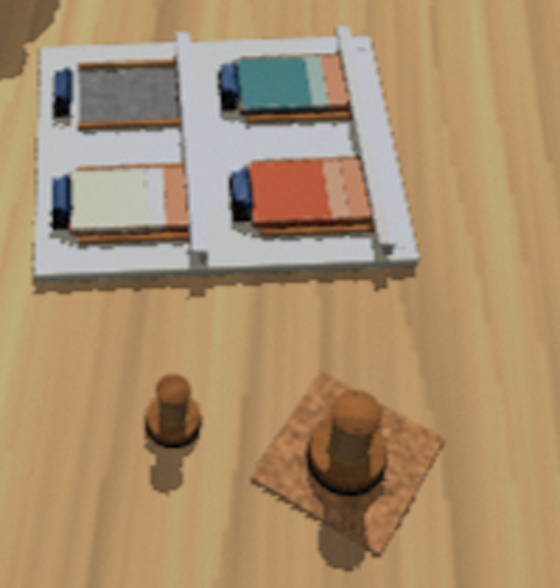

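View pics/top23.png

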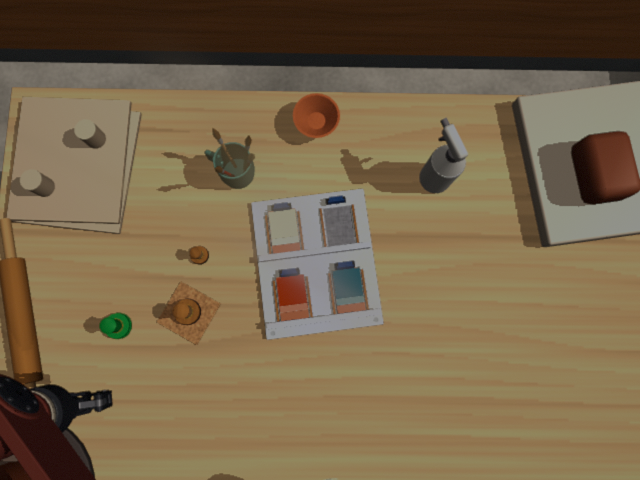

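The press (s23 ~ 350,440) stands upright on the mat, and both tiles lie in the holders. I'll take one last close look at both catches and compare the edges.

```bash
python3 - <<'E'
from h import *
s=cv2.imread("pics/side23.png");t=cv2.imread("pics/top23.png")
R=lambda im,x,y:cv2.resize(im[y:y+40,x:x+66],(396,240),interpolation=2)
cv2.imwrite("pics/f.png",np.vstack([np.hstack([R(s,268,243),R(s,333,240)]),np.hstack([R(s,328,203),cv2.resize(t[255:325,262:378],(396,240),interpolation=2)])]))
E
```

```text
(no output)
```

View pics/f.png

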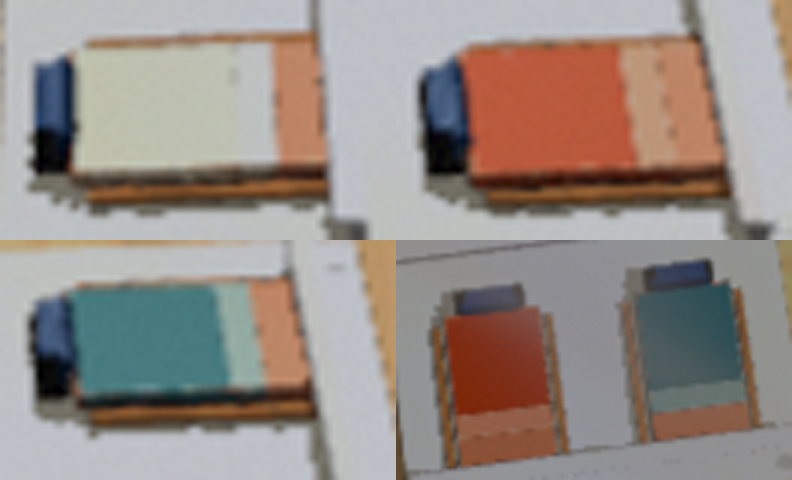

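Both tiles match the old cream one, with even edges and the catches over their ends. I'm handing in.

```bash
python3 -c "
from plant import *
print(finish_job())"
```

```text
the job is handed in; nothing more can be done
None
```

Both loose tiles are up on the board and clipped home, and I've handed the job in. It took about 36 s of the 210 s allowed. There were only two: teal in holder_2 and rust-red in holder_1. I saw no dark blue tile in either camera view, and holder_3 stays empty.

Each tile went in tilted about 14.5°, was slid to the wall under the lip, laid on its catch, and then pressed with the large brown press only. Under the press, both tiles stopped at the same height, within 0.4 mm of the calculated home height, at about 22–29 N. The press is back upright on the cork mat.

**Last checks:** in the final pictures both tiles sit flat like the fixed cream tile, with their catches upright over the ends. On the red tile, the edge measured 1.3 mm out of line, against 1.2 mm on the cream one; the teal tile I judged by eye only. The mug and spray bottle are where they were.

**What didn't agree:**
- **Wall position:** in holder_2 the tile met the wall about 1.75 mm sooner than I had measured from the images, and I corrected for that.
- **Force readings:** the first ones while pressing read too low, because a row without movement lets the force relax. I read force during the pressing moves after that.
- **Catch click:** I couldn't hear or measure it. I judged the catches shut from the pictures and the press height.

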